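# Pack the arbor stand up to the gauge mark and lay the arbor in

### The arm

A 6-joint arm with a two-finger parallel gripper is mounted at the origin on the work surface. World frame = base frame: x ahead of the robot, y to its left, z up, the work surface at z = 0. Lengths are in mm, angles in rad, forces in N, time in s.
With the tool pointing down it reaches from about 350 to 775 mm from the base axis. Payload 7.3 kg.
Tool frame: the origin (TCP) lies midway between the tips of the shut fingers; the grasp point (between the pads) lies bot.tcp_to_grasp behind it (bot.tcp_to_grasp is the distance from the TCP to the grasp point, in mm); z points along the fingers, y is the direction in which the jaws open and shut (so a half turn about z gives the same grasp; the last joint's range is limited). The gripper opens to 92 mm and grips with 3 to 60 N. Pads are 19 mm wide; open, the fingers measure 130 mm over their backs; the gripper's body (75 mm by 190 mm) begins 47 mm behind the grasp point.
Start: joints at [-1.332, 0.342, 1.524, -0, 1.275, -0.146], TCP at [197.095, -486.62, 226.741] pointing down, gripper open.
Joint ranges: [-2.53, 2.53], [-0.77, 2.02], [0.04, 2.7], [-1, 4.14], [0.28, 2.66], [-3.11, 3.11]. Speed limits (rad/s): [2.57, 2.57, 3.14, 3.14, 3.14, 3.14].

### API

Orientations are given as [roll, pitch, yaw] about the fixed x, y, z axes, in that order (R = Rz(yaw) Ry(pitch) Rx(roll)).
In Python, from plant import bot gives the robot as it stands.
- The arm moves only by the shell command python3 -m inch 'ROWS'. ROWS is JSON, one flat list of numbers, 7 for each row, row after row: the shift along the world's x, y, z in cm, then the turn, a rotation vector about the world's x, y, z in degrees, then the gripper command: -1 is shut, 1 is fully open, values between are in proportion. In form: [tx, ty, tz, ax, ay, az, fingers, tx, ty, tz, ax, ay, az, fingers, ...]. A call has exactly 5 rows; each row is the pose to reach, as a shift and turn from the pose measured when the call began; what a row does not reach only later rows make up. A row lasts 1/10 s, in which the tool goes at most 50 mm and 8.59 degrees, less where a joint would pass 70% of its speed; a pose out of reach is approached as far as the arm can. A call with a gripper value outside its range is refused whole. The fingers move at their own pace and stop on an object; the grip force is fixed at half the most. Time passes only in rows, so rows that repeat a pose let the fingers close, or fill a call up. It gives the time, the measured TCP pose, the force and the opening at its end, in the units of the state.
- bot.get_obs(): the state, without advancing time (a new reading comes with each control period).
- bot.capture(name): name is "scene" or "top" or "wrist"; returns the picture (400x640x3 uint8, red, green, blue); there is no depth.
- bot.calibration(name): a dict with "fx", "fy", "cx", "cy" (pixels), "cam_to_world" (4x4, takes a point from camera to world coordinates). Camera axes: x right, y down, z forward; pixel columns grow to the right and rows downward; lengths in mm; the calibration is good to about 2 mm. A picture is of the moment at which its call begins: read the wrist's pose just before it. calibration takes no time and is no camera call; for the wrist camera it gives the pose at the moment of the call.
- bot.close_job(): hands the job in, once; it reports no verdict.
The state is a dict: "time": time; "joint_positions": joint angles; "dq": joint speeds; "tau": joint torques, N m; "tool_pos": TCP position; "tcp_rot": TCP orientation; "contact_force": force on the tool from outside, world axes, zero at the start; "moment": the same for the moment, N m; "grip_width": finger opening in mm.
Only numpy, scipy, OpenCV 4.12 (cv2) and the standard library are available. Lean on these libraries where they do the work, as an engineer would, in place of code of your own. Each camera call takes 0.05 s, during which the arm holds its last target.

### The job

Stack bright packing plates squarely, one at a time, on the block on the stand's pedestal until the top of the stack is level with the gauge mark, then set the V-block centred on the stack with its groove in line with the fixed V-rest. Lay every plate left over flat in the grey tray, and lay the brass arbor level across the two V's with its square hub midway between them. Leave the other things on the bench where they are.

Things in the scene. Friction and masses are not known exactly. Their poses are not given: they have to be found in the camera images.
- stand: Fixed arbor stand, foot plate 110 x 270 x 10 mm. Origin on the bench; y along the line of its supports: low pedestal at y = +70 mm, tall post with fixed V-rest at y = -70 mm; x across, z up. Height gauge: an upright post, 138 mm tall, at y = +134 mm, with a short blade pointing at the pedestal, its tip at y = 114 mm, 4 mm beyond the end of a centred plate.
- pedestal (a point): Centre of the pedestal's top (40 x 70 mm), 35 mm above the bench; axes as the stand's.
- mark (a point): Point straight above the pedestal's centre at the height of the gauge mark (the top edge of the gauge blade): 115 mm above the bench, 80 mm above the pedestal; axes as the stand's.
- vrest (a point): Where the arbor's axis runs above the fixed V-rest, 150.6 mm above the bench; the V-rest is 48 x 40 x 34 mm with a 90 degree groove along the stand's y, its top at 149 mm and its foot at the height of the mark.
- cradle (a point): Where the arbor's centre belongs: midway between V-rest and pedestal, 150.6 mm above the bench; axes as the stand's.
- block20: Loose dark steel packing block 48 x 80 x 20 mm (20 mm thick), origin at the centre of its underside, long side along its y. Exactly one of the three blocks (20, 35, 50 mm) is present, already standing centred on the pedestal with its length along the stand's y; it stays there.
- block35: Loose dark steel packing block 48 x 80 x 35 mm (35 mm thick), origin at the centre of its underside, long side along its y. Exactly one of the three blocks (20, 35, 50 mm) is present, already standing centred on the pedestal with its length along the stand's y; it stays there.
- block50: Loose dark steel packing block 48 x 80 x 50 mm (50 mm thick), origin at the centre of its underside, long side along its y. Exactly one of the three blocks (20, 35, 50 mm) is present, already standing centred on the pedestal with its length along the stand's y; it stays there.
- plate1: Loose bright steel packing plate 48 x 80 x 15 mm, 0.42 kg, lying flat on the bench; origin at its centre, x across (48 mm), y along (80 mm), z through the 15 mm thickness. All plates are alike; four or five are present. Enough plates are always there; two, three or four of them are needed, according to the block.
- plate2: Loose bright steel packing plate 48 x 80 x 15 mm, 0.42 kg, lying flat on the bench; origin at its centre, x across (48 mm), y along (80 mm), z through the 15 mm thickness. All plates are alike; four or five are present. Enough plates are always there; two, three or four of them are needed, according to the block.
- plate3: Loose bright steel packing plate 48 x 80 x 15 mm, 0.42 kg, lying flat on the bench; origin at its centre, x across (48 mm), y along (80 mm), z through the 15 mm thickness. All plates are alike; four or five are present. Enough plates are always there; two, three or four of them are needed, according to the block.
- plate4: Loose bright steel packing plate 48 x 80 x 15 mm, 0.42 kg, lying flat on the bench; origin at its centre, x across (48 mm), y along (80 mm), z through the 15 mm thickness. All plates are alike; four or five are present. Enough plates are always there; two, three or four of them are needed, according to the block.
- plate5: Loose bright steel packing plate 48 x 80 x 15 mm, 0.42 kg, lying flat on the bench; origin at its centre, x across (48 mm), y along (80 mm), z through the 15 mm thickness. All plates are alike; four or five are present. Enough plates are always there; two, three or four of them are needed, according to the block.
- vblock: Loose steel V-block 48 (x) x 40 (y) x 34 mm (z), about 0.4 kg, groove upward along its y, 28 mm wide at the top, its bottom 20 mm above the foot; origin at the centre of its underside. A 22 mm shaft lies in it with its axis 35.6 mm above the foot. Stands upright on the bench at first.
- arbor: Loose brass balancing arbor, about 0.6 kg: round shaft 22 mm in diameter, 200 mm long, with a square hub 36 x 36 mm, 50 mm long, at its middle. Origin at its centre on the axis, y along the shaft; lies on a flat of the hub at first, its axis 18 mm above the bench; ends are alike.
- tray: Fixed grey open tray, 134 (x) x 114 (y) x 18 mm high, walls 5 mm, origin under its centre.
- tray_in (a point): Centre of the tray's inner floor (5 mm above the bench), axes as the tray's; inside 124 (x) x 104 mm (y). Plates fit with their length along its y and can lie on one another there.
- sleeve: Bronze shaft sleeve, upright ring 52 mm across, 45 mm tall; bystander. Origin at the centre of its underside.
- weight1: Zinc clip-on weight 60 x 30 x 24 mm; bystander. Origin at the centre of its underside.
- weight2: A second zinc clip-on weight, 60 x 30 x 24 mm; bystander. Origin at the centre of its underside.
- mirror: Inspection mirror with a chrome stem, 230 mm long, lying flat; bystander. Origin on the bench under the stem.
- mallet: Red rubber mallet lying flat, 270 mm long, 56 mm high; bystander. Origin on the bench under the handle.
Things that resemble listed ones, but are neither listed nor needed, are in the scene too. What is shaped like the plate5 but brown is not meant.

How it is judged:
By the outcome, as a careful person would: the job done as asked, in the order asked, and still so for the second after the job is handed in, with the robot touching nothing.
Of block20, block35, block50 only 1 to 1 are there at a start; the rules pass over those that are not, and their reading is None.
Of plate1, plate2, plate3, plate4, plate5 only 4 to 5 are there at a start; the rules pass over those that are not, and their reading is None.
At some moment in a run one of arbor may be knocked a few centimetres aside while the robot is not near it.
It also fails if it takes over 210 s, if anything falls off the work surface, if the arm or the gripper's body presses on something with over 40 N, if the wrist force passes 120 N, or if a joint passes its speed limit or range.

## Working session

There is one attempt and no reset: what is moved stays moved. The work goes in short steps, Python scripts to look and compute and a shell command to move; the robot and the scene stay as the last step left them, time stands still between calls to the robot, and variables do not carry over. Pictures are saved under pics/ and viewed, and the job is handed in when it is done.

```bash
ls; mkdir -p pics; python3 - <<'E'
from plant import bot
import cv2
print(bot.get_obs()); print(bot.tcp_to_grasp)
for n in ("scene","top"):
    im=bot.capture(n); cv2.imwrite(f"pics/{n}0.png",im[:,:,::-1])
    c=bot.calibration(n); print(n,c)
E
```

```text
pics
{'time': 0.0, 'joint_positions': array([-1.33201157e+00,  3.42712898e-01,  1.52504803e+00,  8.51423930e-06,
        1.27540519e+00, -1.45998295e-01]), 'dq': array([-0.00136932,  0.00085668,  0.00011559, -0.00083773,  0.00152765,
       -0.00135935]), 'tau': array([-3.71881947e-05, -4.31253612e+01, -2.44214541e+01,  7.16950418e-02,
        5.60183125e-02, -1.01055016e-04]), 'tool_pos': array([ 196.98555251, -486.18605047,  226.03924649]), 'tcp_rot': array([-3.14003711e+00, -2.36963452e-04,  3.84780386e-01]), 'contact_force': array([-0.81334953, -0.22227968,  0.3299354 ]), 'moment': array([-0.02401172, -0.01189853,  0.01994128]), 'grip_width': 91.69395526438892}
18.8
scene {'fx': 454.2540727356904, 'fy': 454.2540727356904, 'cx': 324.8911518125255, 'cy': 199.53224043276174, 'cam_to_world': array([[-4.14099808e-01,  6.74733206e-01, -6.10947174e-01,
         1.36929814e+03],
       [ 9.10092340e-01,  2.95180033e-01, -2.90861961e-01,
         4.74294652e+02],
       [-1.59148162e-02, -6.76464225e-01, -7.36303518e-01,
         1.10183066e+03],
       [ 0.00000000e+00,  0.00000000e+00,  0.00000000e+00,
         1.00000000e+00]])}
top {'fx': 506.5045811005483, 'fy': 506.5045811005483, 'cx': 318.1794101706033, 'cy': 193.2597495919826, 'cam_to_world': array([[ 2.64768477e-03, -9.98501739e-01,  5.46558995e-02,
         4.74377544e+02],
       [-9.99962051e-01, -3.09726894e-03, -8.14265488e-03,
         9.21917391e+01],
       [ 8.29973907e-03, -5.46322662e-02, -9.98472048e-01,
         1.64359784e+03],
       [ 0.00000000e+00,  0.00000000e+00,  0.00000000e+00,
         1.00000000e+00]])}
```

View pics/scene0.png

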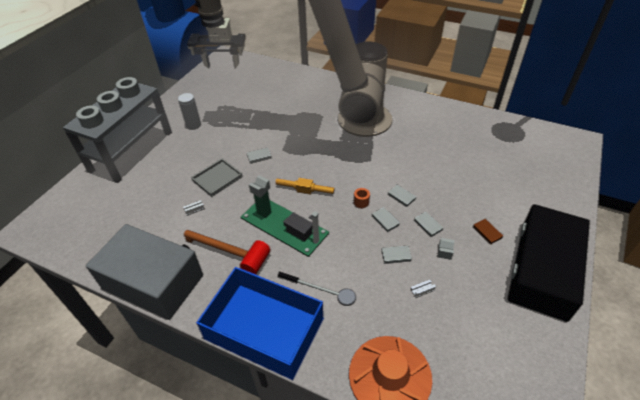

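View pics/top0.png

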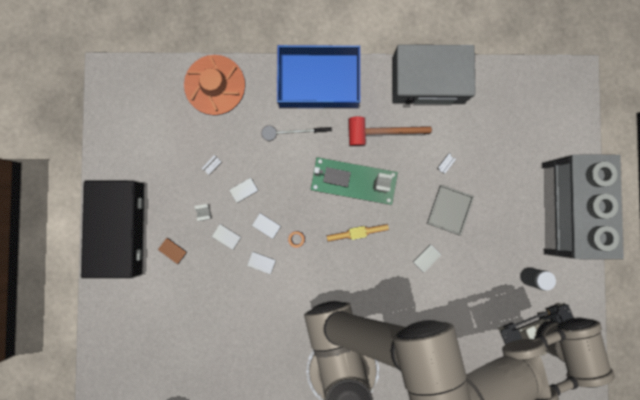

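Overview: the green stand is at about (353,180) in the top view. Bright plates are at (244,190), (266,226), (226,237), (261,263) and possibly (427,258). The V-block is at (203,212), the arbor at (358,233), the tray at (450,210), and the brown decoy at (172,250). Next I'll enlarge and localise them.

```bash
cat > h.py <<'E'
import numpy as np, cv2
from plant import bot
def ray(c,u,v,z):
    T=c["cam_to_world"]; d=T[:3,:3]@np.array([(u-c["cx"])/c["fx"],(v-c["cy"])/c["fy"],1.]); o=T[:3,3]
    return o+d*(z-o[2])/d[2]
def proj(c,P):
    T=c["cam_to_world"]; p=T[:3,:3].T@(np.asarray(P,float)-T[:3,3]); return np.array([c["fx"]*p[0]/p[2]+c["cx"],c["fy"]*p[1]/p[2]+c["cy"]])
def blobs(c,mask,z,amin,amax):
    n,l,s,ce=cv2.connectedComponentsWithStats(mask.astype(np.uint8))
    out=[]
    for i in range(1,n):
        if amin<=s[i,4]<=amax:
            ys,xs=np.where(l==i)
            W=np.array([ray(c,x,y,z)[:2] for x,y in zip(xs,ys)],np.float32)
            r=cv2.minAreaRect(W); out.append((ce[i].round(1),s[i,4],np.round(r[0],1),np.round(r[1],1),round(r[2],1)))
    return out
E
python3 - <<'E'
from h import *
im=cv2.imread("pics/top0.png"); c=bot.calibration("top")
cv2.imwrite("pics/cropA.png",cv2.resize(im[140:290,150:310],None,fx=5,fy=4,interpolation=cv2.INTER_CUBIC)[:600])
cv2.imwrite("pics/cropB.png",cv2.resize(im[140:290,300:480],(720,600),interpolation=cv2.INTER_CUBIC))
hsv=cv2.cvtColor(im,cv2.COLOR_BGR2HSV)
for t in [(244,190),(266,226),(226,237),(261,263),(427,258),(203,212),(300,280),(450,210)]: print(t,hsv[t[1],t[0]],ray(c,*t,15).round(0))
E
```

```text
(244, 190) [100   7 213] [573. 318.  15.]
(266, 226) [107  11 217] [458. 246.  15.]
(226, 237) [ 98   5 205] [422. 374.  15.]
(261, 263) [109  10 211] [340. 261.  15.]
(427, 258) [ 50   8 195] [ 357. -270.   15.]
(203, 212) [ 48   9 144] [502. 448.  15.]
(300, 280) [ 15  12 170] [286. 136.  15.]
(450, 210) [ 35  10 155] [ 511. -346.   15.]
```

View pics/cropA.png

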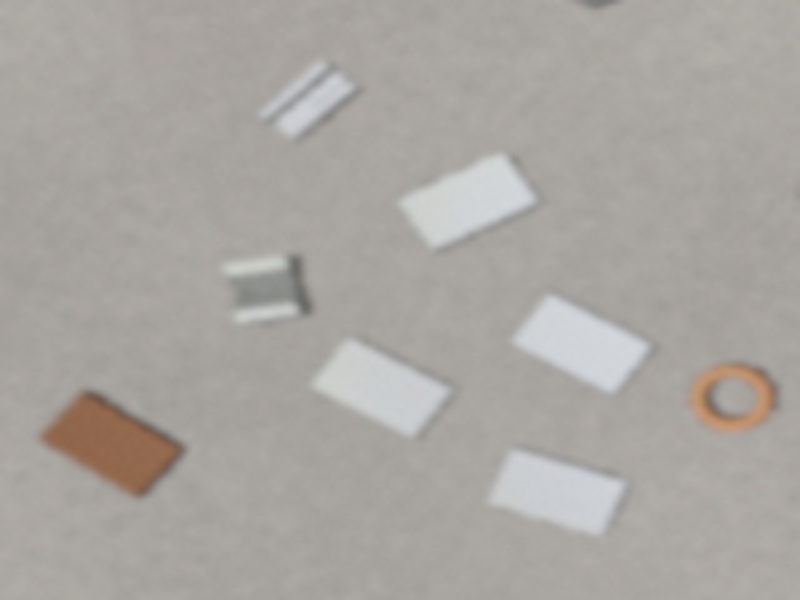

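View pics/cropB.png

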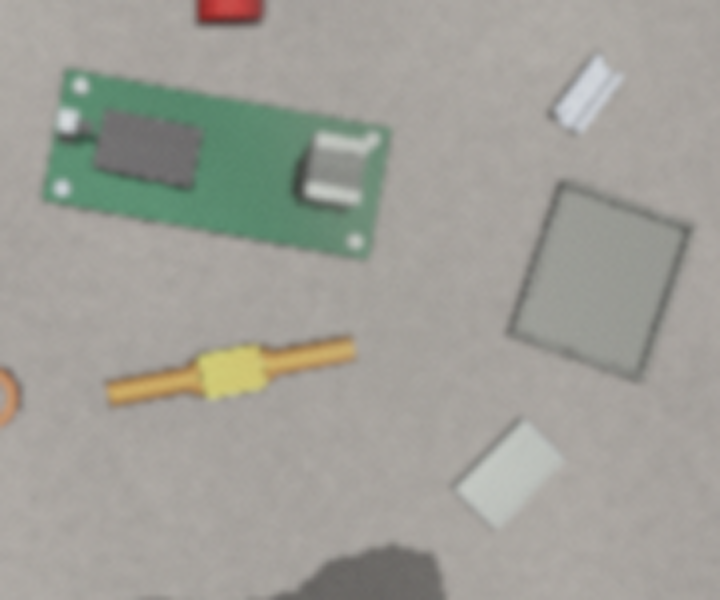

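```bash
python3 - <<'E'
from h import *
im=cv2.imread("pics/top0.png"); c=bot.calibration("top")
K=6
def meas(name,x0,y0,x1,y1,f,z):
    cr=cv2.resize(im[y0:y1,x0:x1],None,fx=K,fy=K,interpolation=cv2.INTER_CUBIC)
    m=f(cr.astype(int),cv2.cvtColor(cr,cv2.COLOR_BGR2HSV).astype(int)).astype(np.uint8)
    n,l,s,ce=cv2.connectedComponentsWithStats(m); i=1+np.argmax(s[1:,4])
    ys,xs=np.where(l==i); xs=(xs+.5)/K-.5+x0; ys=(ys+.5)/K-.5+y0
    W=np.array([ray(c,a,b,z)[:2] for a,b in zip(xs,ys)],np.float32)
    r=cv2.minAreaRect(W); bp=cv2.boxPoints(r); e=[bp[1]-bp[0],bp[2]-bp[1]]; e=max(e,key=np.linalg.norm)
    print(name,np.mean(W,0).round(1),np.round(r[0],1),sorted(np.round(r[1],1)),"long-axis yaw",round(np.degrees(np.arctan2(e[1],e[0]))%180,1))
br=lambda t:(lambda b,h:b.min(2)>t)
for n,(x,y) in dict(pA=(244,190),pB=(266,226),pC=(226,237),pD=(261,263)).items(): meas(n,x-20,y-18,x+20,y+18,br(185),15)
meas("pE",407,238,447,278,br(172),15)
meas("brown",150,232,195,270,lambda b,h:h[...,1]>80,15)
meas("stand",300,150,405,210,lambda b,h:(h[...,1]>60)&(abs(h[...,0]-75)<20),10)
meas("block",318,162,356,192,lambda b,h:(b.max(2)<115)&(h[...,1]<60),100)
meas("arbor",320,215,395,250,lambda b,h:(h[...,1]>70),20)
meas("hub",320,215,395,250,lambda b,h:(h[...,1]>70)&(h[...,0]>25),36)
meas("tray",420,178,480,240,lambda b,h:(b.max(2)<152),18)
E
```

```text
pA [574.5 321. ] [574.8 321.3] [np.float64(46.4), np.float64(77.6)] long-axis yaw 120.7
pB [459.5 247.3] [459.4 247.2] [np.float64(46.5), np.float64(78.4)] long-axis yaw 58.0
pC [424.  375.2] [424.2 375.5] [np.float64(44.5), np.float64(77.0)] long-axis yaw 57.9
pD [340.7 261.8] [340.6 262.1] [np.float64(45.8), np.float64(76.9)] long-axis yaw 69.8
pE [ 355.9 -271.5] [ 355.8 -272.1] [np.float64(46.8), np.float64(79.4)] long-axis yaw 134.6
brown [379.2 545.5] [379.3 545.4] [np.float64(46.6), np.float64(77.9)] long-axis yaw 53.7
stand [603.2 -24.3] [606.9 -26.2] [np.float64(105.8), np.float64(245.0)] long-axis yaw 79.8
block [608.7  23.4] [610.7  33.5] [np.float64(48.2), np.float64(98.0)] long-axis yaw 79.4
arbor [438.4 -46. ] [438.4 -46.4] [np.float64(36.6), np.float64(200.7)] long-axis yaw 101.0
hub [438.5 -45.2] [438.7 -45.5] [np.float64(36.2), np.float64(49.2)] long-axis yaw 101.4
tray [ 513.7 -347.3] [ 512.1 -343.7] [np.float64(121.4), np.float64(140.5)] long-axis yaw 160.5
```

```bash
python3 - <<'E'
from h import *
c=bot.calibration("wrist"); o=bot.get_obs()
from scipy.spatial.transform import Rotation as R
Rt=R.from_euler('xyz',o["tcp_rot"]).as_matrix(); T=c["cam_to_world"]
print(c["fx"],c["cx"],c["cy"]); print((Rt.T@T[:3,:3]).round(3),(Rt.T@(T[:3,3]-o["tool_pos"])).round(1))
cs=bot.calibration("scene")
im=cv2.imread("pics/scene0.png"); cv2.imwrite("pics/cropS.png",cv2.resize(im[170:260,230:350],(800,600),interpolation=cv2.INTER_CUBIC))
cv2.imwrite("pics/w0.png",bot.capture("wrist")[:,:,::-1])
E
```

```text
288.81819903448513 318.5551076646706 204.93088164579868
[[-0.    -0.952 -0.306]
 [ 1.    -0.    -0.   ]
 [ 0.    -0.306  0.952]] [  84.    -0.4 -157.5]
```

View pics/cropS.png

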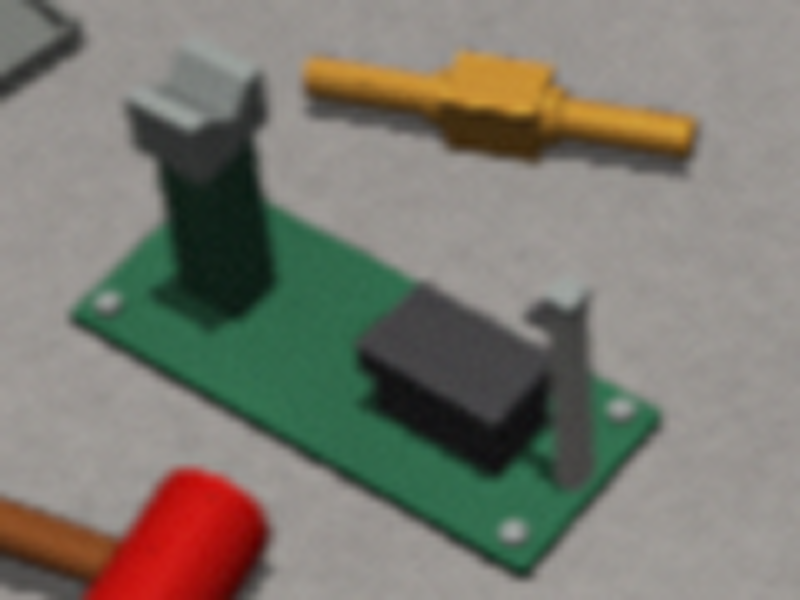

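View pics/w0.png

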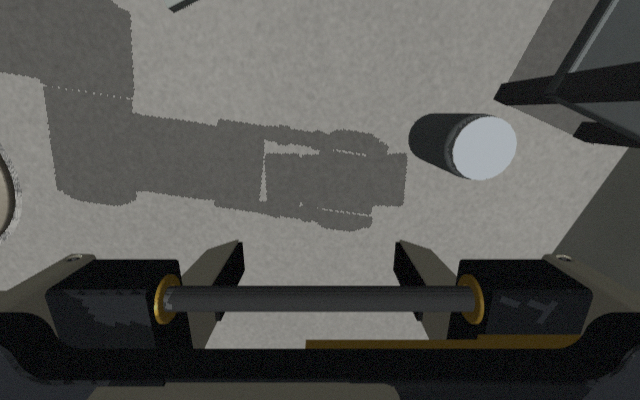

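```bash
python3 - <<'E'
from h import *
from scipy.optimize import least_squares
cs=bot.calibration("scene"); ct=bot.calibration("top")
def W(p,l):
    c,s=np.cos(p[2]),np.sin(p[2]); return [p[0]+c*l[0]-s*l[1],p[1]+s*l[0]+c*l[1],l[2]]
def S(x,y):return (230+x*.15-.5+.075,170+y*.15-.5+.075)
def B(x,y):return (300+x/4-.4,140+y/4-.4)
obs=[(cs,(55,135,10),S(525,572)),(cs,(-55,135,10),S(658,418)),(cs,(55,-135,10),S(72,318)),
(ct,(55,135,10),B(65,68)),(ct,(55,-135,10),B(390,126)),(ct,(-55,-135,10),B(368,260)),(ct,(-55,135,10),B(43,203))]
f=lambda p:np.ravel([proj(c,W(p,l))-o for c,l,o in obs])
r=least_squares(f,[605,-25,-.18]); print(r.x,np.degrees(r.x[2]),f(r.x).round(1))
p=r.x
for h in (20,35,50):
    print(h,[proj(cs,W(p,(a,70+b,35+h))).round(1) for a,b in ((-24,-40),(24,-40),(24,40))])
print("obs",S(428,287),S(355,358),S(495,422))
E
```

```text
[ 6.06666519e+02 -3.44647949e+01 -1.75984495e-01] -10.083168802646032 [-0.4 -0.5  0.7 -1.7 -1.3 -1.2 -0.6 -0.5  0.1 -0.2 -0.2 -0.3 -1.2 -0.9]
20 [array([294.7, 213. ]), array([285., 223.]), array([306.6, 234.8])]
35 [array([294.3, 209.7]), array([284.6, 219.8]), array([306.3, 231.6])]
50 [array([294. , 206.4]), array([284.2, 216.5]), array([306.1, 228.3])]
obs (293.775, 212.625) (282.825, 223.27499999999998) (303.825, 232.875)
```

The block is the 20 mm one, so four plates are needed and pE would be the leftover. I'll look at pE with the wrist camera first.

```bash
python3 -m inch '[2.5,3.5,-1,0,0,8,1, 5,7,-2,0,0,16,1, 7.5,10.5,-3,0,0,24,1, 10,14,-4,0,0,32,1, 12.5,17.5,-5,0,0,40,1]'; python3 -m inch '[1,1.2,-0.6,0,0,8,1, 2,2.5,-1.2,0,0,16,1, 3,3.8,-2,0,0,24,1, 3.4,4,-2.6,0,0,32,1, 3.4,4,-2.6,0,0,40,1]'; python3 - <<'E'
from h import *
o=bot.get_obs(); print(o["tool_pos"],np.degrees(o["tcp_rot"]),o["time"]); cv2.imwrite("pics/w1.png",bot.capture("wrist")[:,:,::-1])
E
```

```text
time: 0.65
tool_pos: [322.6, -309.7, 175.8]
tcp_rot: [-3.14, -0.0, 1.088]
contact_force: [0.4, 0.1, -0.9]
grip_width: 91.7
time: 1.15
tool_pos: [356.7, -268.7, 148.9]
tcp_rot: [-3.14, -0.002, 1.793]
contact_force: [0.5, -0.5, -0.0]
grip_width: 91.9
[ 356.7258899  -268.70050589  148.87228331] [-1.79882144e+02 -1.11312080e-01  1.02758974e+02] 1.15
```

View pics/w1.png

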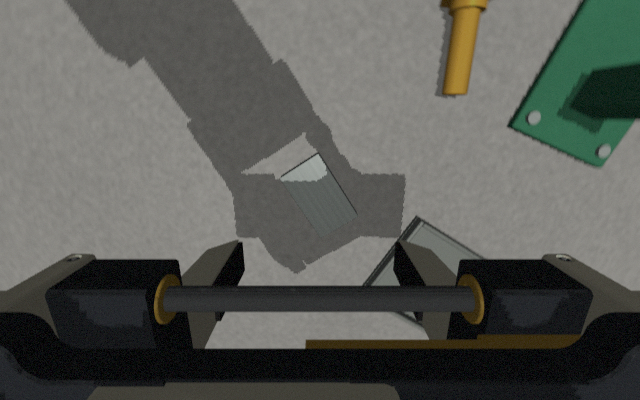

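The plate pE is at (318,193), partly shadowed. Now a high look at the stand.

```bash
python3 -m inch '[2,2.3,3,0,0,-8,1, 5,5.5,5,0,0,-16,1, 8,9,7,0,0,-23,1, 11,12.5,9,0,0,-23,1, 14,16,11,0,0,-23,1]'; python3 -m inch '[3,3.4,1,0,0,0,1, 6,6.8,2,0,0,0,1, 9,10.2,2,0,0,0,1, 12,13.6,2,0,0,0,1, 12,13.6,2,0,0,0,1]'; python3 - <<'E'
from h import *
o=bot.get_obs(); print(o["tool_pos"],np.degrees(o["tcp_rot"]),o["time"]); cv2.imwrite("pics/w2.png",bot.capture("wrist")[:,:,::-1])
import pickle; pickle.dump(bot.calibration("wrist"),open("c2.pkl","wb"))
E
```

```text
time: 1.7
tool_pos: [493.4, -112.3, 257.5]
tcp_rot: [-3.14, -0.001, 1.395]
contact_force: [1.0, 0.0, -0.6]
grip_width: 91.6
time: 2.2
tool_pos: [615.5, 27.8, 276.0]
tcp_rot: [-3.139, -0.003, 1.396]
contact_force: [0.0, -1.0, 0.2]
grip_width: 91.8
[615.46779576  27.84031437 275.95770038] [-1.79848829e+02 -1.61408555e-01  8.00127332e+01] 2.2
```

View pics/w2.png

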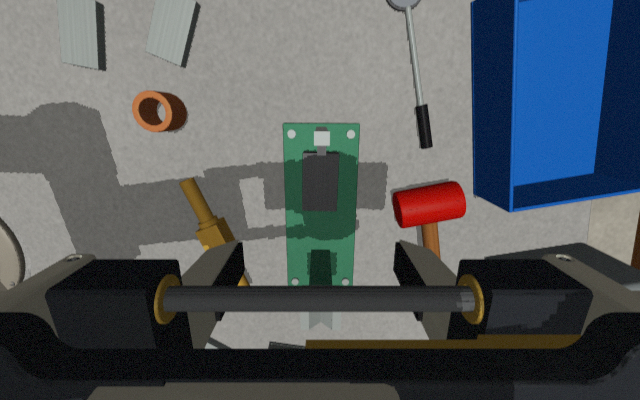

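```bash
python3 - <<'E'
import cv2
im=cv2.imread("pics/w2.png"); cv2.imwrite("pics/w2c.png",cv2.resize(im[115:255,260:380],(514,600),interpolation=cv2.INTER_CUBIC))
E
```

```text
(no output)
```

View pics/w2c.png

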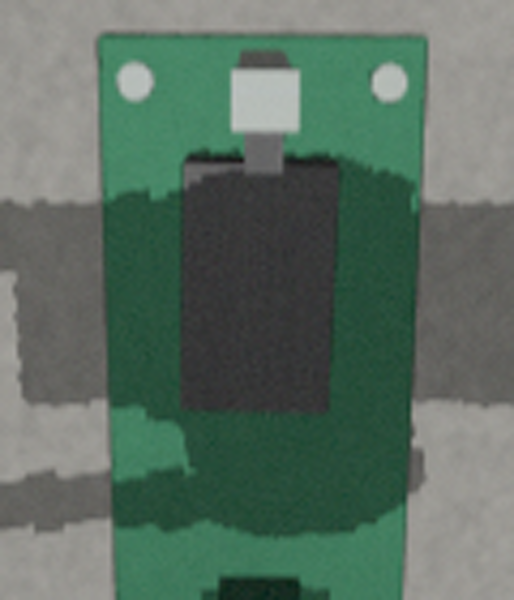

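```bash
python3 - <<'E'
from h import *
import pickle
from scipy.optimize import least_squares
c=pickle.load(open("c2.pkl","rb"))
k=600/140
S=lambda x,y:np.array([260+(x+.5)*120/514-.5,115+(y+.5)/k-.5])
def W(p,l):
    a,s=np.cos(p[2]),np.sin(p[2]); return [p[0]+a*l[0]-s*l[1],p[1]+s*l[0]+a*l[1],l[2]]
# image left = robot side (x-)
def f(p,full=False):
    r=[]
    for l,o in [((-55,135,10),S(98,37)),((55,135,10),S(427,37))]: r+=list(proj(c,W(p,l))-o)
    for sx,o in [(-55,S(117,597)),(55,S(403,597)),(-55,S(107,300)),(55,S(415,300))]:
        a=proj(c,W(p,(sx,130,10)));b=proj(c,W(p,(sx,-130,10))); r.append((a+(b-a)*(o[1]-a[1])/(b[1]-a[1])-o)[0])
    r2=[]
    for l,o in [((-24,30,35+p[3]),S(181,411)),((24,30,35+p[3]),S(330,411)),((24,110,35+p[3]),S(339,163)),((-24,110,35+p[3]),S(183,163))]: r2+=list(proj(c,W(p,l))-o)
    return np.array(r+r2)
r=least_squares(f,[606,-34,-.176,20]); print(r.x,np.degrees(r.x[2])); print(f(r.x).round(2))
# block alone at h=20
g=lambda q:np.ravel([proj(c,W((q[0],q[1],q[2]),l))-o for l,o in [((-24,-40,55),S(181,411)),((24,-40,55),S(330,411)),((24,40,55),S(339,163)),((-24,40,55),S(183,163))]])
q=least_squares(g,[619,34,-.17]); print("block",q.x[:2],np.degrees(q.x[2]),g(q.x).round(2)); print("pedestal",W(r.x,(0,70,35)))
E
```

```text
[ 6.03968024e+02 -4.28526444e+01 -1.78253333e-01  4.08706512e+01] -10.213163652091966
[-0.83  2.68  0.01  2.92 -0.82 -0.05 -0.89  0.22  0.07  0.7   1.92  0.83
  1.39 -3.03 -1.35 -3.16]
block [614.68341488  19.93221882] -10.897107160018537 [ 0.24 -0.09  0.09  0.43  0.08  0.14 -0.38 -0.43]
pedestal [np.float64(616.3797834547103), np.float64(26.038198410504734), 35]
```

```bash
python3 - <<'E'
from h import *
import pickle
c=pickle.load(open("c2.pkl","rb")); ct=bot.calibration("top"); cs=bot.calibration("scene")
print(c["cam_to_world"].round(3))
for t in [(291.5,134),(350.5,134),(295,282.5),(345.5,282.5)]: print(t,ray(c,*t,12).round(1))
B=lambda x,y:(300+x/4-.4,140+y/4-.4)
for t in [(81,86),(62,188),(355,241),(372,140)]: print("top",ray(ct,*B(*t),12).round(1))
for t in [(105,108),(203,126),(190,187),(93,165)]: print("topblk",ray(ct,*B(*t),55).round(1))
S=lambda x,y:(230+x*.15-.4,170+y*.15-.4)
for t in [(108,302),(513,532),(622,410)]: print("sc",ray(cs,*S(*t),12).round(1))
E
python3 - <<'E'
import cv2
im=cv2.imread("pics/w2.png"); cv2.imwrite("pics/w2d.png",cv2.resize(im[225:345,260:380],(600,600),interpolation=cv2.INTER_CUBIC))
E
```

```text
[[ 9.85000e-01 -1.65000e-01 -5.60000e-02  6.29546e+02]
 [-1.74000e-01 -9.38000e-01 -2.99000e-01  1.08163e+02]
 [-3.00000e-03  3.05000e-01 -9.52000e-01  4.33768e+02]
 [ 0.00000e+00  0.00000e+00  0.00000e+00  1.00000e+00]]
(291.5, 134) [585.5  86.5  12. ]
(350.5, 134) [668.   71.9  12. ]
(295, 282.5) [ 542.1 -152.1   12. ]
(345.5, 282.5) [ 625.5 -166.7   12. ]
top [668.   73.8  12. ]
top [585.2  88.9  12. ]
top [ 543.1 -147.7   12. ]
top [ 624.9 -161.8   12. ]
topblk [645.5  55.3  55. ]
topblk [631.6 -21.9  55. ]
topblk [583.4 -11.7  55. ]
topblk [600.5  64.6  55. ]
sc [ 625.8 -158.7   12. ]
sc [669.4  77.1  12. ]
sc [587.   92.6  12. ]
```

View pics/w2d.png

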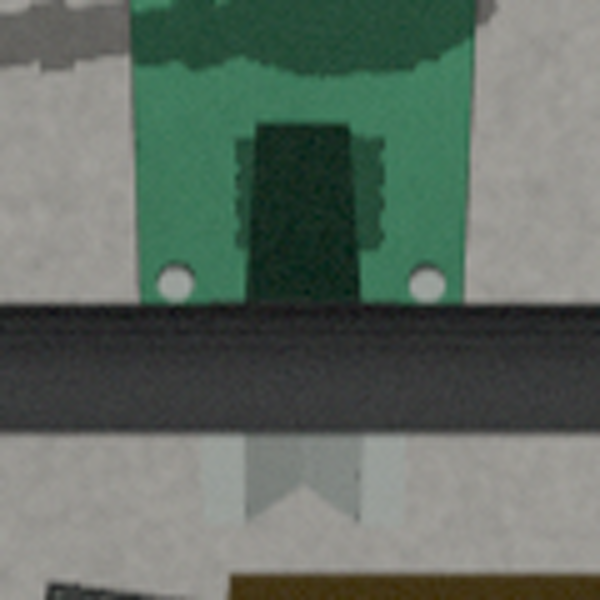

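```bash
python3 -m inch '[0,-0.3,-4,0,0,0,1, 0,-0.7,-8,0,0,0,1, 0,-0.7,-9,0,0,0,1, 0,-0.7,-9,0,0,0,1, 0,-0.7,-9,0,0,0,1]'; python3 - <<'E'
from h import *
import pickle
c=bot.calibration("wrist");pickle.dump(c,open("c3.pkl","wb"))
im=bot.capture("wrist")[:,:,::-1]; cv2.imwrite("pics/w3.png",im)
cv2.imwrite("pics/w3c.png",cv2.resize(im[100:250,240:400],(640,600),interpolation=cv2.INTER_CUBIC))
E
```

```text
time: 2.75
tool_pos: [615.0, 18.2, 188.2]
tcp_rot: [-3.141, -0.002, 1.394]
contact_force: [-0.4, -0.4, 0.6]
grip_width: 91.6
```

View pics/w3c.png

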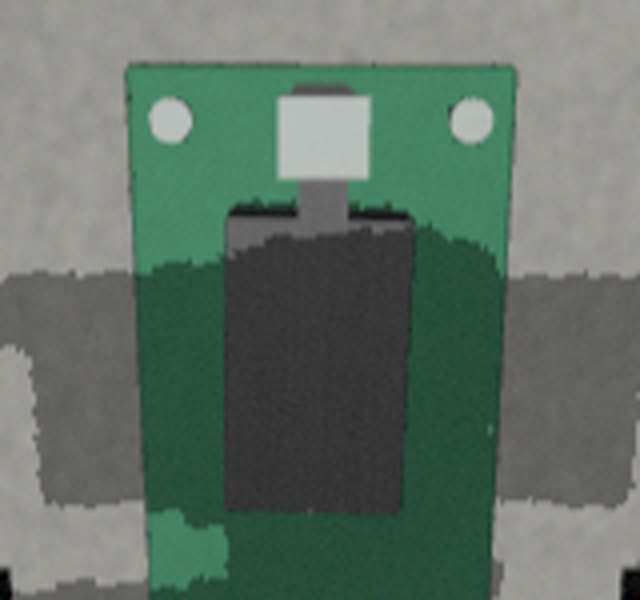

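```bash
python3 - <<'E'
from h import *
import pickle
from scipy.optimize import least_squares
c=pickle.load(open("c3.pkl","rb"))
S=lambda x,y:np.array([240+(x+.5)/4-.5,100+(y+.5)/4-.5])
def W(p,l):
    a,s=np.cos(p[2]),np.sin(p[2]); return [p[0]+a*l[0]-s*l[1],p[1]+s*l[0]+a*l[1],l[2]]
for h in (55,70):
  g=lambda q:np.ravel([proj(c,W(q,l))-o for l,o in [((-24,-40,h),S(227,512)),((24,-40,h),S(402,514)),((24,40,h),S(413,218)),((-24,40,h),S(228,216))]])
  q=least_squares(g,[619,34,-.17]); print(h,"block",q.x[:2],np.degrees(q.x[2]),g(q.x).round(2))
g=lambda q:np.ravel([proj(c,W(q,l))-o for l,o in [((-55,135,10),S(128,66)),((55,135,10),S(515,66))]])
q=least_squares(g,[605,-37,-.17]); print("foot",q.x[:2],np.degrees(q.x[2]),g(q.x).round(2))
for t in [(170,120),(472,120)]: print(ray(c,*S(*t),12))
print("blade tip edge", ray(c,*S(299,226),115),ray(c,*S(349,226),115)); print("post", [ray(c,*S(*t),138).round(1) for t in ((277,96),(370,96),(370,180),(277,180))])
E
```

```text
55 block [616.59205381  22.57083083] -11.107097282511337 [-0.17  0.02  0.32  0.22  0.79  0.09 -0.92 -0.24]
70 block [617.2158536   26.22356145] -11.1044511661781 [-1.35  2.2   1.43  2.44  2.17 -1.68 -2.24 -2.05]
foot [607.27748638 -36.22315202] -10.121859821650336 [-1.1   0.05  1.1   0.06]
[586.71620392  89.97619775  12.        ]
[669.98344403  75.11343052  12.        ]
blade tip edge [620.9899035   68.75864996 115.        ] [630.78824905  67.00956482 115.        ]
post [array([622.2,  94.7, 138. ]), array([638. ,  91.8, 138. ]), array([635.7,  77.7, 138. ]), array([619.5,  80.6, 138. ])]
```

The block is 20 mm (the fit is good at 55 mm and poor at 70), centred near (616.5, 22.5) with yaw about -10.5°. Next is plate pB.

```bash
cat > look.py <<'E'
import sys,pickle
from h import *
n=sys.argv[1]; o=bot.get_obs(); c=bot.calibration("wrist"); im=bot.capture("wrist")[:,:,::-1]
pickle.dump((c,o),open(f"{n}.pkl","wb")); cv2.imwrite(f"pics/{n}.png",im)
x0,y0,x1,y1=map(int,sys.argv[2:6]); cv2.imwrite(f"pics/{n}c.png",cv2.resize(im[y0:y1,x0:x1],None,fx=4,fy=4,interpolation=cv2.INTER_CUBIC))
print(o["tool_pos"].round(1),np.degrees(o["tcp_rot"]).round(2),round(o["time"],2))
E
python3 -m inch '[-2.5,3.8,0,0,0,-7,1, -5,7.6,0,0,0,-14,1, -7.5,11.4,-1,0,0,-22,1, -10,15.2,-2,0,0,-22,1, -12.5,19,-3,0,0,-22,1]'; python3 -m inch '[-1.5,2,-1.5,0,0,0,1, -3,3.9,-3,0,0,0,1, -3,3.9,-3,0,0,0,1, -3,3.9,-3,0,0,0,1, -3,3.9,-3,0,0,0,1]'; python3 look.py b1 220 120 420 260
```

```text
time: 3.3
tool_pos: [490.4, 209.9, 160.8]
tcp_rot: [3.138, -0.005, 1.01]
contact_force: [0.4, 0.4, -0.0]
grip_width: 92.1
time: 3.8
tool_pos: [462.0, 248.6, 132.4]
tcp_rot: [3.136, -0.008, 1.009]
contact_force: [-0.2, -0.7, -0.6]
grip_width: 92.1
[462.  248.6 132.4] [179.65  -0.44  57.82] 3.8
```

View pics/b1c.png

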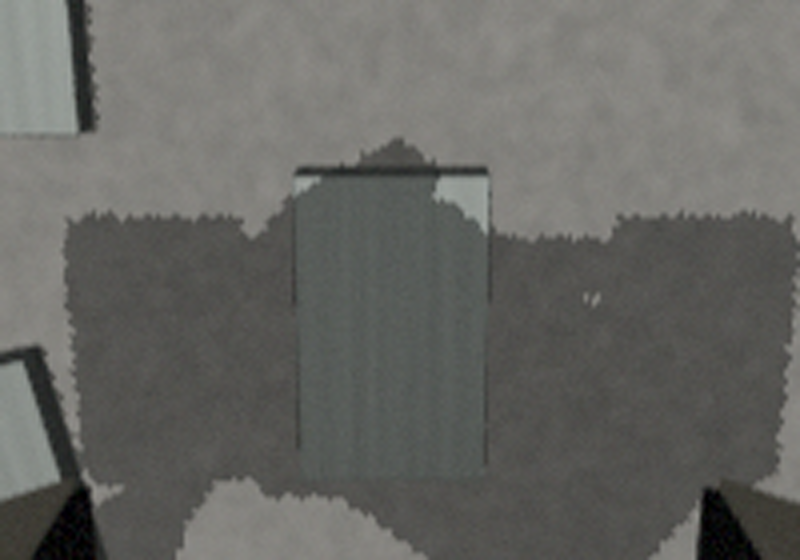

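```bash
cat > fit.py <<'E'
import sys,pickle,json
from h import *
from scipy.optimize import least_squares
from scipy.spatial.transform import Rotation as R
# usage: name x0 y0 z w l  corners(json crop px: tl,tr,br,bl)
n=sys.argv[1]; x0,y0=map(int,sys.argv[2:4]); z,w,l=map(float,sys.argv[4:7]); P=json.loads(sys.argv[7])
c,o=pickle.load(open(n+".pkl","rb"))
O=[np.array([x0+(x+.5)/4-.5,y0+(y+.5)/4-.5]) for x,y in P]
yaw=o["tcp_rot"][2]
L=[(l/2,w/2),(l/2,-w/2),(-l/2,-w/2),(-l/2,w/2)] # x along tool x (up in picture), left in picture = tool -y_t => world left
g=lambda q:np.ravel([proj(c,[q[0]+np.cos(q[2])*a-np.sin(q[2])*b,q[1]+np.sin(q[2])*a+np.cos(q[2])*b,z])-p for (a,b),p in zip(L,O)])
q=least_squares(g,[*o["tool_pos"][:2],yaw]).x
print("centre",q[:2].round(1),"axis yaw",np.degrees(q[2]).round(2),"res",g(q).round(2))
d=q[:2]-o["tool_pos"][:2]; print("shift cm",(d/10).round(2),"turn",np.degrees(q[2]-yaw).round(2))
E
cat > lev.py <<'E'
# rotation vector (deg, world) from the measured pose to tool-down with yaw argv1; and shift to argv 2..4
import sys
from h import *
from scipy.spatial.transform import Rotation as R
o=bot.get_obs(); y=float(sys.argv[1])
Rc=R.from_euler('xyz',o["tcp_rot"]); Rd=R.from_euler('xyz',[180,0,y],degrees=True)
print("turn",np.degrees((Rd*Rc.inv()).as_rotvec()).round(2),"shift cm",((np.array(list(map(float,sys.argv[2:5])))-o["tool_pos"])/10).round(2))
E
python3 fit.py b1 220 120 15 48 80 '[[296,176],[488,176],[486,478],[300,478]]'; python3 lev.py 57.9 460 247 5
```

```text
centre [461.4 247.5] axis yaw 57.88 res [-1.06 -0.54  1.14 -0.66 -0.19  0.65  0.11  0.83]
shift cm [-0.06 -0.11] turn 0.06
turn [-0.18  0.51  0.11] shift cm [ -0.2   -0.14 -12.71]
```

```bash
python3 -m inch '[-0.1,-0.1,-4,-0.1,0.2,0,1, -0.1,-0.1,-8,-0.2,0.5,0.1,1, -0.1,-0.1,-11,-0.2,0.5,0.1,1, -0.1,-0.1,-12.6,-0.2,0.5,0.1,1, -0.1,-0.1,-12.7,-0.2,0.5,0.1,1]'; python3 -m inch '[0,0,0,0,0,0,-1, 0,0,0,0,0,0,-1, 0,0,0,0,0,0,-1, 0,0,0,0,0,0,-1, 0,0,0,0,0,0,-1]'
```

```text
time: 4.35
tool_pos: [460.7, 246.2, 3.6]
tcp_rot: [-3.14, 0.003, 1.009]
contact_force: [-0.3, 0.2, 0.7]
grip_width: 91.7
time: 4.85
tool_pos: [461.0, 246.3, 4.2]
tcp_rot: [-3.141, 0.002, 1.009]
contact_force: [0.2, -0.1, -1.0]
grip_width: 56.2
```

```bash
python3 -m inch '[0,0,0,0,0,0,-1, 0,0,0,0,0,0,-1, 0,0,0,0,0,0,-1, 0,0,0,0,0,0,-1, 0,0,0,0,0,0,-1]';  python3 lev.py 79.6 616.5 22.5 170
```

```text
time: 5.35
tool_pos: [461.0, 246.4, 4.4]
tcp_rot: [-3.141, 0.002, 1.009]
contact_force: [-2.0, 0.2, 5.4]
grip_width: 47.8
turn [ 0.08 -0.09 21.8 ] shift cm [ 15.55 -22.39  16.56]
```

```bash
python3 -m inch '[0,0,4,0,0,0,-1, 0.5,-0.7,8.5,0,0,3,-1, 3,-4.3,12.5,0,0,8,-1, 6,-8.6,15,0,0,15,-1, 9,-13,16,0,0,21.8,-1]'; python3 lev.py 79.6 616.5 22.5 170
```

```text
time: 5.85
tool_pos: [540.6, 132.3, 161.0]
tcp_rot: [3.14, 0.001, 1.396]
contact_force: [1.6, 0.7, -4.1]
grip_width: 47.6
turn [ 0.07  0.06 -0.39] shift cm [  7.59 -10.98   0.9 ]
```

```bash
python3 -m inch '[2.4,-3.4,0.9,0,0,-0.4,-1, 4.8,-6.8,0.9,0,0,-0.4,-1, 7,-10,0.9,0,0,-0.4,-1, 7.5,-10.9,0,0,0,-0.4,-1, 7.6,-11,-2,0,0,-0.4,-1]'; python3 lev.py 79.6 616.5 22.5 60; python3 look.py s1 220 120 420 260
```

```text
time: 6.35
tool_pos: [617.8, 20.2, 140.5]
tcp_rot: [3.139, 0.001, 1.386]
contact_force: [0.3, 0.4, -4.6]
grip_width: 47.7
turn [0.1  0.15 0.17] shift cm [-0.13  0.23 -8.05]
[617.8  20.2 140.5] [1.7983e+02 7.0000e-02 7.9430e+01] 6.35
```

View pics/s1.png

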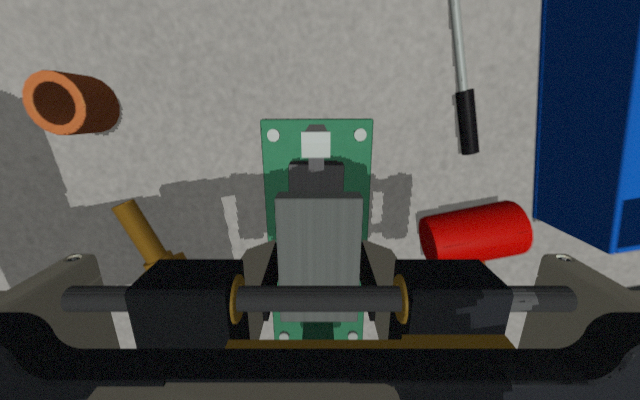

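View pics/s1c.png

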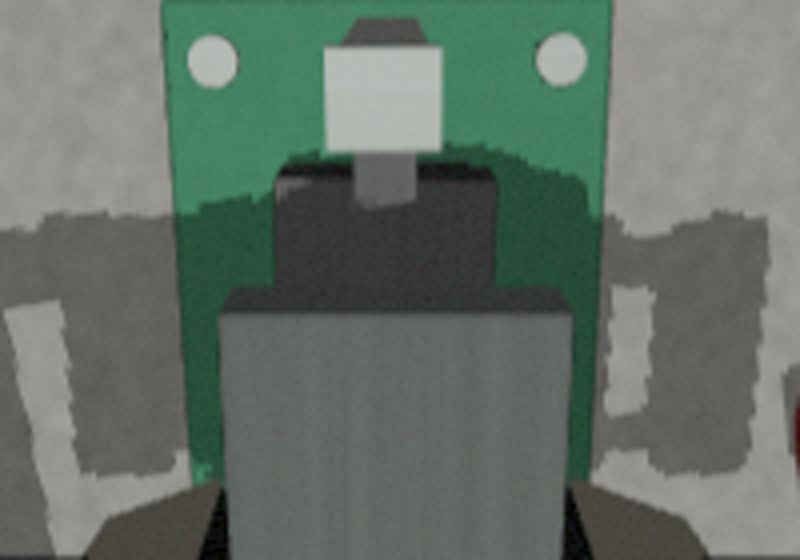

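```bash
python3 -m inch '[-0.2,0.1,-2,0.1,0.1,0.1,-1, -0.2,0.1,-4.5,0.1,0.1,0.1,-1, -0.2,0.1,-6.5,0.1,0.1,0.1,-1, -0.2,0.1,-7.6,0.1,0.1,0.1,-1, -0.2,0.1,-7.9,0.1,0.1,0.1,-1]'; python3 lev.py 79.5 615.7 21.6 60
```

```text
time: 6.9
tool_pos: [610.6, 23.1, 57.8]
tcp_rot: [-3.129, 0.001, 1.39]
contact_force: [-15.1, 0.9, 28.2]
grip_width: 47.7
turn [-0.08 -0.72 -0.13] shift cm [ 0.51 -0.15  0.22]
```

```bash
python3 look.py s2 220 120 420 290
```

```text
[610.6  23.1  57.8] [-1.7928e+02  5.0000e-02  7.9630e+01] 6.9
```

View pics/s2.png

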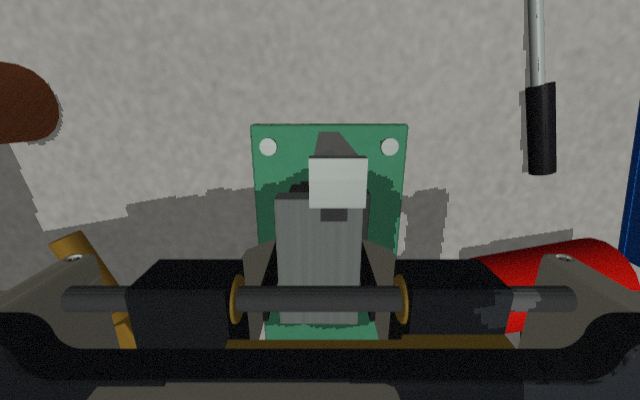

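```bash
python3 - <<'E'
from h import *
o=bot.get_obs(); print({k:np.round(v,3) for k,v in o.items()})
E
```

```text
{'time': np.float64(6.95), 'joint_positions': array([-0.088,  0.672,  1.466,  0.   ,  1.016,  0.093]), 'dq': array([ 0.001, -0.001,  0.005,  0.002, -0.02 , -0.001]), 'tau': array([-5.2300e-01, -5.2580e+01, -2.2638e+01,  7.4000e-02, -2.2180e+00,
        5.0000e-03]), 'tool_pos': array([610.78 ,  23.086,  57.917]), 'tcp_rot': array([-3.13e+00,  1.00e-03,  1.39e+00]), 'contact_force': array([-7.195,  0.518,  6.52 ]), 'moment': array([ 0.149,  1.452, -0.039]), 'grip_width': np.float64(47.535)}
```

View pics/s2c.png

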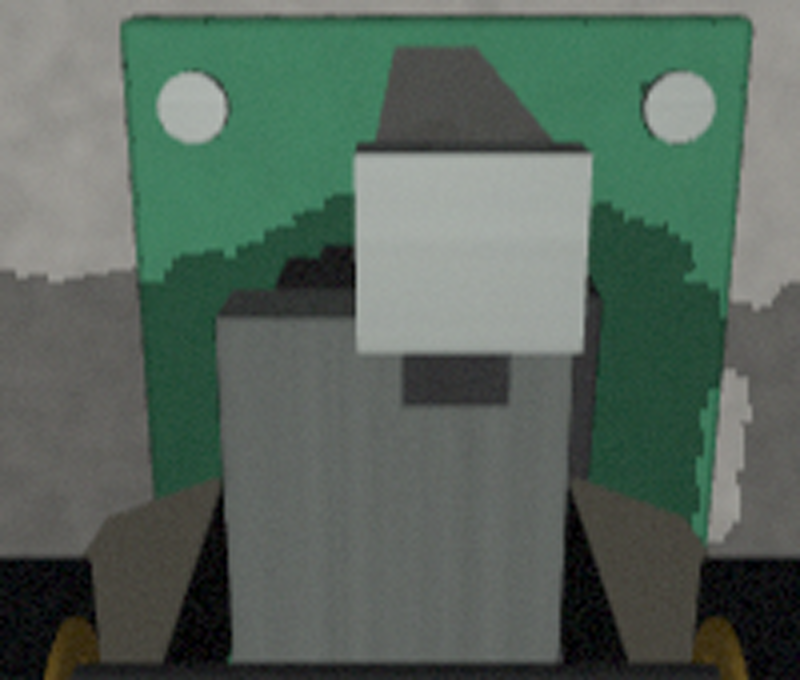

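```bash
python3 -m inch '[0,0,0.6,0,0,0,-1, 0,0,1.5,0,-0.3,0,-1, 0,0,1.5,0,-0.7,-0.1,-1, 0,0,1.5,0,-0.7,-0.1,-1, 0,0,1.5,0,-0.7,-0.1,-1]'; python3 lev.py 79.5 615.7 21.6 73;python3 look.py s3 220 120 420 290
```

```text
time: 7.45
tool_pos: [610.6, 23.1, 72.7]
tcp_rot: [-3.141, -0.001, 1.388]
contact_force: [1.3, 0.3, -3.6]
grip_width: 47.7
turn [-0.08 -0.   -0.03] shift cm [ 0.51 -0.15  0.03]
[610.6  23.1  72.7] [-1.7999e+02 -8.0000e-02  7.9530e+01] 7.45
```

View pics/s3c.png

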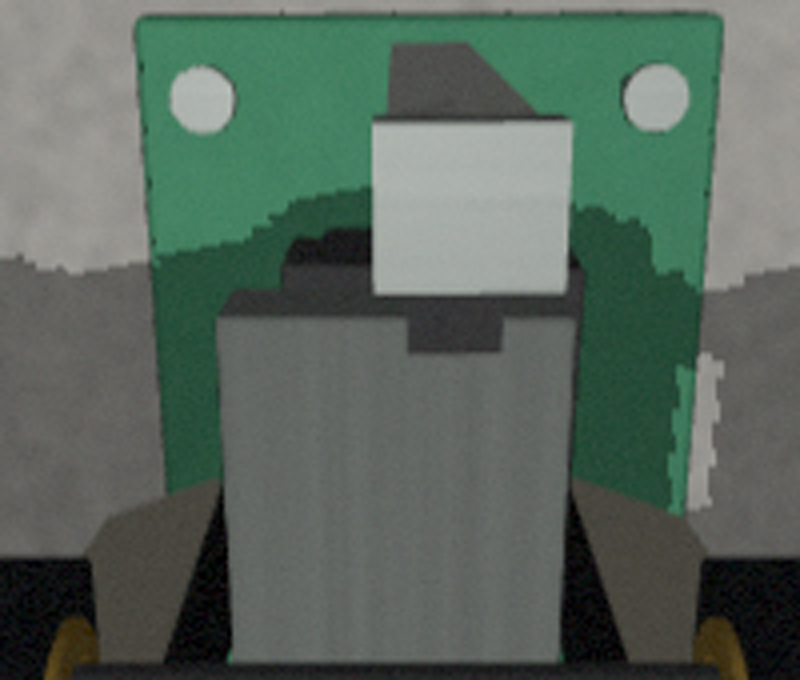

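```bash
python3 -m inch '[0.54,-0.14,0,-0.1,0,0,-1, 0.54,-0.14,0,-0.1,0,0,-1, 0.54,-0.14,-0.5,-0.1,0,0,-1, 0.54,-0.14,-0.9,-0.1,0,0,-1, 0.54,-0.14,-0.9,-0.1,0,0,-1]'; python3 lev.py 79.5 616 21.7 60
```

```text
time: 8.0
tool_pos: [615.2, 21.7, 62.4]
tcp_rot: [-3.139, 0.001, 1.388]
contact_force: [0.2, 0.4, -3.6]
grip_width: 47.5
turn [ 0.01 -0.13 -0.03] shift cm [ 0.08 -0.   -0.24]
```

```bash
python3 -m inch '[0.06,0,0,0,0,0,-1, 0.06,0,-0.1,0,0,0,-1, 0.06,0,-0.2,0,0,0,-1, 0.06,0,-0.3,0,0,0,-1, 0.06,0,-0.3,0,0,0,-1]'
```

```text
time: 8.5
tool_pos: [615.8, 21.8, 59.4]
tcp_rot: [-3.139, 0.001, 1.388]
contact_force: [0.4, 0.3, -4.4]
grip_width: 47.7
```

```bash
python3 -m inch '[0,0,-0.05,0,0,0,-1, 0,0,-0.1,0,0,0,-1, 0,0,-0.15,0,0,0,-1, 0,0,-0.15,0,0,0,-1, 0,0,-0.15,0,0,0,-1]'
```

```text
time: 9.0
tool_pos: [615.8, 21.8, 58.2]
tcp_rot: [-3.139, 0.001, 1.388]
contact_force: [-0.8, 0.4, -0.0]
grip_width: 47.6
```

```bash
python3 -m inch '[0,0,0,0,0,0,0.4, 0,0,0,0,0,0,0.4, 0,0,0,0,0,0,0.4, 0,0,0.5,0,0,0,0.4, 0,0,2,0,0,0,0.4]'; python3 -m inch '[0,0,3,0,0,0,1, 0,0,6,0,0,0,1, 0,0,6.7,0,0,0,1, 0,0,6.7,0,0,0,1, 0,0,6.7,0,0,0,1]'; python3 look.py s4 220 120 420 290
```

```text
time: 9.5
tool_pos: [614.9, 21.8, 77.3]
tcp_rot: [-3.137, 0.001, 1.388]
contact_force: [-0.5, -0.2, 0.4]
grip_width: 64.1
time: 10.0
tool_pos: [614.3, 21.8, 143.3]
tcp_rot: [-3.135, 0.001, 1.388]
contact_force: [0.5, 0.4, -0.4]
grip_width: 91.5
[614.3  21.8 143.3] [-1.7962e+02  6.0000e-02  7.9530e+01] 10.0
```

View pics/s4c.png

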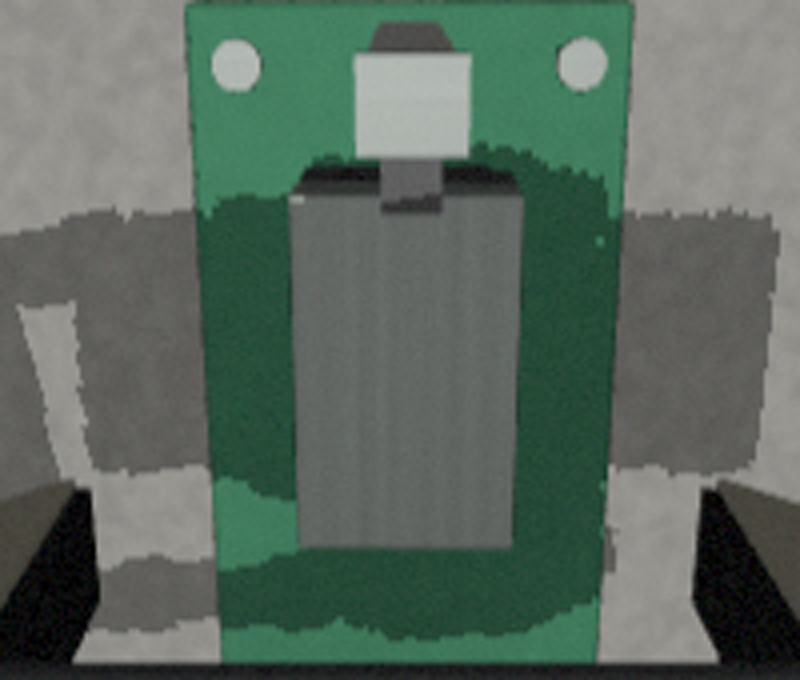

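Plate 1 is down and square: edges at u ≈ 294–349, no block edge visible. Next is pC.

```bash
python3 lev.py 57.9 424.5 375 132; python3 -m inch '[-2,3.7,0.5,-0.1,0,-4,1, -4,7.4,0.5,-0.2,0,-8,1, -6,11.1,0.5,-0.3,0,-13,1, -8,14.8,0.5,-0.3,0,-18,1, -10,18.5,0.5,-0.3,0,-21.6,1]'; python3 lev.py 57.9 424.5 375 132
```

```text
turn [ -0.1   -0.43 -21.63] shift cm [-18.96  35.31  -1.09]
time: 10.55
tool_pos: [512.4, 208.0, 146.4]
tcp_rot: [-3.134, 0.008, 1.007]
contact_force: [-0.6, 0.2, 0.2]
grip_width: 91.9
turn [ 0.15 -0.61  0.18] shift cm [-8.79 16.7  -1.44]
```

```bash
python3 -m inch '[-2.2,4.2,0,0.1,-0.3,0,1, -4.4,8.4,-0.7,0.1,-0.6,0.2,1, -6.6,12.5,-1.4,0.1,-0.6,0.2,1, -8.8,16.7,-1.4,0.1,-0.6,0.2,1, -8.8,16.7,-1.4,0.1,-0.6,0.2,1]'; python3 look.py b2 220 120 420 260
```

```text
time: 11.05
tool_pos: [420.6, 378.9, 130.7]
tcp_rot: [-3.139, 0.003, 1.017]
contact_force: [0.1, -0.1, -0.2]
grip_width: 92.1
[420.6 378.9 130.7] [-1.7988e+02  1.5000e-01  5.8260e+01] 11.05
```

View pics/b2c.png

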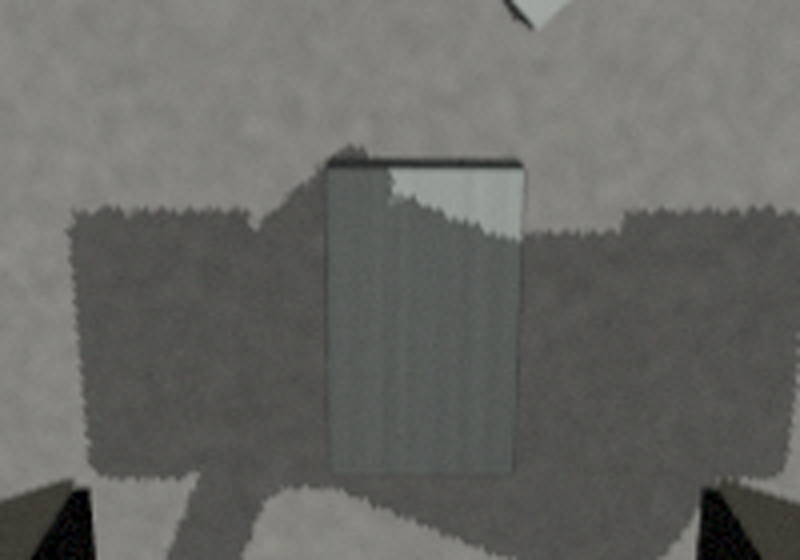

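```bash
python3 fit.py b2 220 120 15 48 80 '[[327,168],[524,168],[516,474],[332,474]]'; python3 lev.py 58 425 375 4
```

```text
centre [426.3 374.9] axis yaw 58.39 res [-0.69 -0.31  0.74 -0.42  0.22  0.43 -0.28  0.5 ]
shift cm [ 0.57 -0.4 ] turn 0.13
turn [ 0.13 -0.13 -0.2 ] shift cm [  0.29  -0.17 -12.68]
```

```bash
python3 -m inch '[0.2,-0.1,-3,0,0,0.1,1, 0.4,-0.2,-6,0.1,-0.1,0.1,1, 0.4,-0.2,-6,0.1,-0.1,0.1,1, 0.4,-0.2,-6,0.1,-0.1,0.1,1, 0.4,-0.2,-6,0.1,-0.1,0.1,1]'; python3 lev.py 58.3 426 374.9 3.5
```

```text
time: 11.6
tool_pos: [427.3, 374.6, 72.1]
tcp_rot: [3.141, -0.001, 1.016]
contact_force: [-0.5, 0.2, -0.0]
grip_width: 91.8
turn [-0.03  0.06  0.06] shift cm [-0.13  0.03 -6.86]
```

```bash
python3 -m inch '[-0.1,0,-3,0,0,0.1,1, -0.1,0,-5.5,0,0,0.1,1, -0.1,0,-6.8,0,0,0.1,1, -0.1,0,-6.8,0,0,0.1,-1, -0.1,0,-6.8,0,0,0.1,-1]'; python3 -m inch '[0,0,0,0,0,0,-1, 0,0,0,0,0,0,-1, 0,0,0,0,0,0,-1, 0,0,0,0,0,0,-1, 0,0,0,0,0,0,-1]'; python3 -m inch '[0,0,0,0,0,0,-1, 0,0,0,0,0,0,-1, 0,0,0,0,0,0,-1, 0,0,0,0,0,0,-1, 0,0,0,0,0,0,-1]'; python3 lev.py 79.5 616 21.7 170
```

```text
time: 12.1
tool_pos: [427.1, 375.0, 5.3]
tcp_rot: [3.14, -0.003, 1.018]
contact_force: [-0.1, 0.9, 0.5]
grip_width: 80.2
time: 12.6
tool_pos: [426.9, 375.3, 5.7]
tcp_rot: [3.141, -0.003, 1.018]
contact_force: [-2.1, 0.6, 4.4]
grip_width: 47.5
time: 13.1
tool_pos: [426.9, 375.3, 5.8]
tcp_rot: [3.141, -0.003, 1.018]
contact_force: [-2.3, 0.5, 1.8]
grip_width: 47.2
turn [-0.14  0.11 21.18] shift cm [ 18.91 -35.36  16.42]
```

```bash
python3 -m inch '[0,0,4,0,0,0,-1, 0.5,-1,8.5,0,0,2,-1, 2.4,-4.6,11.5,0,0,6,-1, 4.4,-8.4,14,0,0,12,-1, 6.5,-12.2,16,0,0,18,-1]'; python3 lev.py 79.5 616 21.7 170
```

```text
time: 13.6
tool_pos: [492.2, 252.0, 166.7]
tcp_rot: [3.14, -0.003, 1.338]
contact_force: [0.7, 0.2, -3.9]
grip_width: 47.5
turn [-0.14  0.11  2.86] shift cm [ 12.38 -23.03   0.33]
```

```bash
python3 -m inch '[2.1,-4,0.6,0,0,3,-1, 4.2,-8,0.6,0,0,3,-1, 6.3,-12,0.6,0,0,3,-1, 8.4,-16,0.6,0,0,3,-1, 10.5,-20,0.6,0,0,3,-1]'; python3 lev.py 79.5 616 21.7 165
```

```text
time: 14.1
tool_pos: [597.2, 50.0, 171.7]
tcp_rot: [-3.141, -0.002, 1.39]
contact_force: [1.0, -0.3, -3.9]
grip_width: 47.5
turn [-0.13 -0.01 -0.13] shift cm [ 1.88 -2.83 -0.67]
```

```bash
python3 -m inch '[1.9,-2.8,-0.7,-0.1,0,-0.1,-1, 1.9,-2.8,-2,-0.1,0,-0.1,-1, 1.9,-2.8,-3,-0.1,0,-0.1,-1, 1.9,-2.8,-3,-0.1,0,-0.1,-1, 1.9,-2.8,-3,-0.1,0,-0.1,-1]'; python3 look.py s5 220 120 420 260;  python3 lev.py 79.5 616 21.7 77
```

```text
time: 14.6
tool_pos: [615.5, 23.2, 141.3]
tcp_rot: [-3.14, -0.0, 1.39]
contact_force: [-0.3, 0.4, -3.8]
grip_width: 47.8
[615.5  23.2 141.3] [-1.7991e+02 -2.0000e-02  7.9620e+01] 14.6
turn [-0.03  0.   -0.13] shift cm [ 0.   -0.14 -6.5 ]
```

View pics/s5c.png

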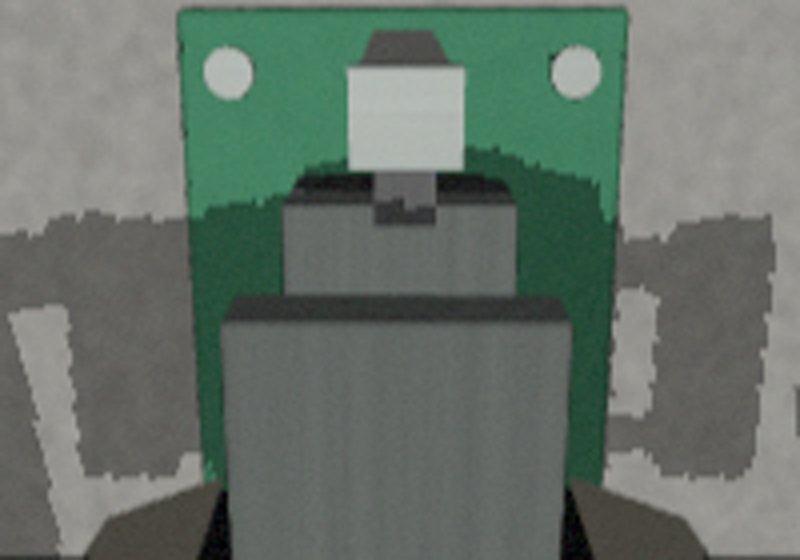

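```bash
cat > cmp.py <<'E'
# name x0 y0 | held: l r row z | support: l r row z  (crop px x4) -> shift to apply (far-edge midpoints)
import sys,pickle
from h import *
n=sys.argv[1]; x0,y0=map(int,sys.argv[2:4]); a=list(map(float,sys.argv[4:12])); c,o=pickle.load(open(n+".pkl","rb"))
P=lambda l,r,v,z: ray(c,x0+((l+r)/2+.5)/4-.5,y0+(v+.5)/4-.5,z)
h=P(*a[:4]); s=P(*a[4:]); w=[np.linalg.norm(ray(c,x0+q[1]/4,y0+q[2]/4,q[3])-ray(c,x0+q[0]/4,y0+q[2]/4,q[3])).round(1) for q in (a[:4],a[4:])]
d=(s-h)[:2]; print("held",h.round(1),"support",s.round(1),"widths",w,"target TCP",(o["tool_pos"][:2]+d).round(1))
y=o["tcp_rot"][2]; print("along tool x",(d@[np.cos(y),np.sin(y)]).round(1),"tool y",(d@[np.sin(y),-np.cos(y)]).round(1))
E
python3 cmp.py s5 220 120 222 571 322 150.8 283 517 205 70
```

```text
held [623.   61.7 150.8] support [623.7  61.6  70. ] widths [np.float64(46.7), np.float64(46.9)] target TCP [616.2  23.1]
along tool x 0.1 tool y 0.7
```

```bash
python3 -m inch '[0,0,-2.5,0,0,-0.1,-1, 0,0,-4.5,0,0,-0.1,-1, 0,0,-6,0,0,-0.1,-1, 0,0,-6.3,0,0,-0.1,-1, 0,0,-6.3,0,0,-0.1,-1]'; python3 lev.py 79.5 616.2 23 75.5
```

```text
time: 15.15
tool_pos: [616.0, 23.7, 79.4]
tcp_rot: [3.141, -0.001, 1.389]
contact_force: [-0.0, 0.9, -4.1]
grip_width: 47.5
turn [-0.03  0.02 -0.08] shift cm [ 0.02 -0.07 -0.39]
```

```bash
python3 -m inch '[0.02,-0.06,-0.1,0,0,0,-1, 0.02,-0.06,-0.2,0,0,0,-1, 0.02,-0.06,-0.3,0,0,0,-1, 0.02,-0.06,-0.4,0,0,0,-1, 0.02,-0.06,-0.4,0,0,0,-1]'
```

```text
time: 15.65
tool_pos: [616.4, 23.1, 75.8]
tcp_rot: [3.141, -0.001, 1.389]
contact_force: [-0.3, -0.8, -2.5]
grip_width: 48.0
```

```bash
python3 -m inch '[0,0,-0.03,0,0,0,-1, 0,0,-0.06,0,0,0,-1, 0,0,-0.09,0,0,0,-1, 0,0,-0.09,0,0,0,-1, 0,0,-0.09,0,0,0,-1]'
```

```text
time: 16.15
tool_pos: [616.5, 23.1, 75.8]
tcp_rot: [3.14, -0.001, 1.389]
contact_force: [-3.8, 0.2, 4.8]
grip_width: 47.8
```

```bash
python3 -m inch '[0,0,0,0,0,0,0.4, 0,0,0,0,0,0,0.4, 0,0,0,0,0,0,0.4, 0,0,0.5,0,0,0,0.4, 0,0,2,0,0,0,0.4]'; python3 -m inch '[0,0,3,0,0,0,1, 0,0,6,0,0,0,1, 0,0,6.7,0,0,0,1, 0,0,6.7,0,0,0,1, 0,0,6.7,0,0,0,1]'; python3 look.py s6 220 120 420 290; python3 lev.py 69.8 341 262 132
```

```text
time: 16.65
tool_pos: [615.6, 23.1, 94.7]
tcp_rot: [-3.14, -0.0, 1.389]
contact_force: [0.1, -0.8, -0.0]
grip_width: 64.3
time: 17.15
tool_pos: [614.9, 23.2, 160.6]
tcp_rot: [-3.138, -0.0, 1.389]
contact_force: [-0.5, 0.0, 0.4]
grip_width: 91.4
[614.9  23.2 160.6] [-1.798e+02 -1.000e-02  7.957e+01] 17.15
turn [-0.07 -0.24 -9.77] shift cm [-27.38  23.88  -2.81]
```

View pics/s6c.png

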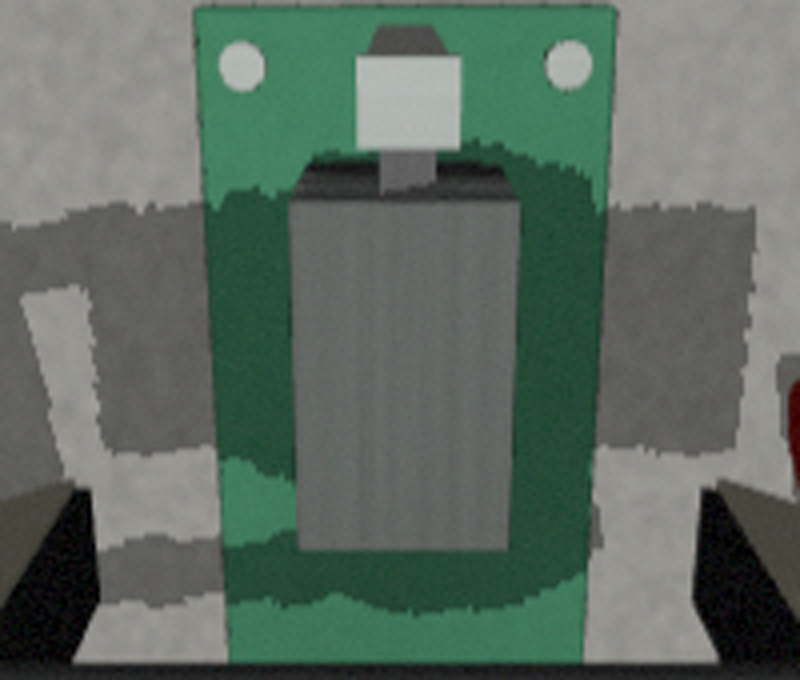

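```bash
python3 -m inch '[-3.4,3,0,0,0,-3,1, -6.8,6,0,0,-0.2,-6,1, -10.2,9,0,-0.1,-0.2,-9.8,1, -13.6,12,0,-0.1,-0.2,-9.8,1, -17,15,0,-0.1,-0.2,-9.8,1]'; python3 lev.py 69.8 341 262 132
```

```text
time: 17.7
tool_pos: [442.5, 173.9, 158.9]
tcp_rot: [-3.139, 0.002, 1.217]
contact_force: [0.2, 1.0, 0.0]
grip_width: 91.6
turn [ 0.05 -0.18  0.06] shift cm [-10.15   8.81  -2.69]
```

```bash
python3 -m inch '[-3.4,3,-0.7,0,-0.2,0,1, -6.8,6,-1.7,0,-0.2,0,1, -10.1,8.8,-2.7,0,-0.2,0,1, -10.1,8.8,-2.7,0,-0.2,0,1, -10.1,8.8,-2.7,0,-0.2,0,1]'; python3 look.py b3 220 120 420 260
```

```text
time: 18.2
tool_pos: [340.4, 262.1, 131.0]
tcp_rot: [-3.141, 0.002, 1.22]
contact_force: [0.1, -0.5, 0.7]
grip_width: 91.9
[340.4 262.1 131. ] [-1.7996e+02  1.4000e-01  6.9890e+01] 18.2
```

View pics/b3c.png

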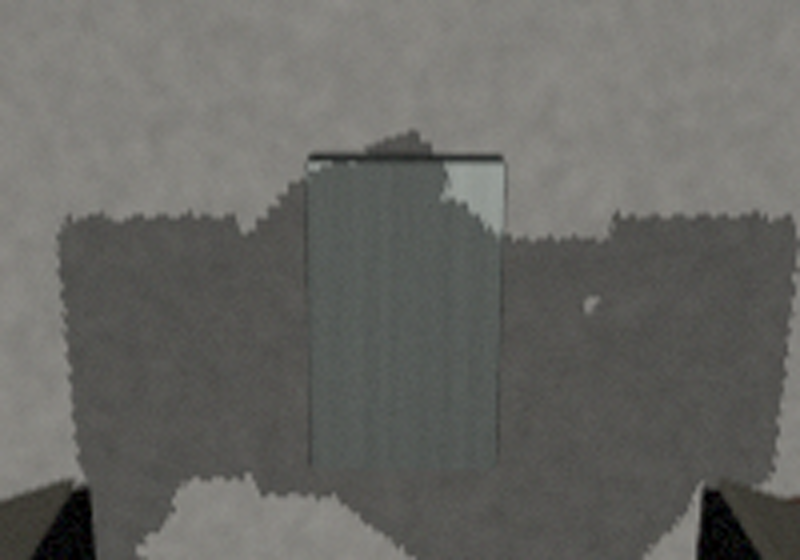

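```bash
python3 fit.py b3 220 120 15 48 80 '[[306,162],[506,162],[498,469],[311,469]]'; python3 lev.py 70 342 265 72
```

```text
centre [343.2 262.1] axis yaw 69.79 res [-0.37 -0.37  0.33 -0.29 -0.1   0.43  0.14  0.37]
shift cm [ 0.27 -0.  ] turn -0.1
turn [ 0.09 -0.02  0.21] shift cm [ 0.05  0.32 -5.93]
```

```bash
python3 -m inch '[0.15,0,-3,0,0,0,1, 0.15,0,-6.5,0,0,0,1, 0.15,0,-9,0,0,0,1, 0.15,0,-9,0,0,0,1, 0.15,0,-9,0,0,0,1]'; python3 lev.py 69.8 343.2 262.1 3.5
```

```text
time: 18.75
tool_pos: [343.9, 261.3, 41.5]
tcp_rot: [-3.141, 0.002, 1.216]
contact_force: [1.3, 0.5, 0.3]
grip_width: 91.8
turn [ 0.11 -0.05  0.11] shift cm [-0.07  0.08 -3.8 ]
```

```bash
python3 -m inch '[-0.1,0.1,-2,0.1,0,0.1,1, -0.1,0.1,-3.7,0.1,0,0.1,1, -0.1,0.1,-3.7,0.1,0,0.1,-1, -0.1,0.1,-3.7,0.1,0,0.1,-1, -0.1,0.1,-3.7,0.1,0,0.1,-1]'; python3 -m inch '[0,0,0,0,0,0,-1, 0,0,0,0,0,0,-1, 0,0,0,0,0,0,-1, 0,0,0,0,0,0,-1, 0,0,0,0,0,0,-1]'; python3 lev.py 79.5 616.2 22.5 175
```

```text
time: 19.25
tool_pos: [344.0, 262.7, 5.8]
tcp_rot: [3.141, -0.002, 1.218]
contact_force: [-0.8, -0.4, 0.1]
grip_width: 72.3
time: 19.75
tool_pos: [343.8, 262.8, 6.2]
tcp_rot: [3.141, -0.002, 1.218]
contact_force: [-1.3, -0.0, 6.8]
grip_width: 47.7
turn [-0.08  0.07  9.72] shift cm [ 27.24 -24.03  16.88]
```

```bash
python3 -m inch '[0,0,4,0,0,0,-1, 0.5,-0.4,8.5,0,0,2,-1, 3,-2.7,12,0,0,5,-1, 6,-5.4,15,0,0,9,-1, 9,-8.1,17,0,0,9.7,-1]'; python3 -m inch '[3.3,-2.9,0.2,0,0,0,-1, 6.6,-5.8,0.2,0,0,0,-1, 9.9,-8.7,0.2,0,0,0,-1, 13.2,-11.6,0.2,0,0,0,-1, 16.5,-14.6,0.2,0,0,0,-1]'; python3 lev.py 79.5 616.2 22.5 155
```

```text
time: 20.25
tool_pos: [434.6, 181.1, 178.2]
tcp_rot: [3.139, -0.002, 1.391]
contact_force: [0.4, 0.5, -4.7]
grip_width: 47.8
time: 20.75
tool_pos: [600.0, 33.8, 179.1]
tcp_rot: [3.141, -0.002, 1.391]
contact_force: [0.6, 1.5, -4.4]
grip_width: 47.6
turn [-0.12  0.04 -0.17] shift cm [ 1.62 -1.13 -2.41]
```

```bash
python3 -m inch '[1.6,-1.1,-0.7,-0.1,0,-0.2,-1, 1.6,-1.1,-2,-0.1,0,-0.2,-1, 1.6,-1.1,-2.4,-0.1,0,-0.2,-1, 1.6,-1.1,-2.4,-0.1,0,-0.2,-1, 1.6,-1.1,-2.4,-0.1,0,-0.2,-1]'; python3 look.py s7 220 120 420 260;  python3 lev.py 79.5 616.2 22.5 95
```

```text
time: 21.25
tool_pos: [615.4, 23.7, 155.3]
tcp_rot: [3.141, -0.001, 1.388]
contact_force: [0.4, 0.1, -3.7]
grip_width: 47.3
[615.4  23.7 155.3] [ 1.7999e+02 -3.0000e-02  7.9540e+01] 21.25
turn [-0.02  0.07 -0.04] shift cm [ 0.04 -0.11 -6.08]
```

View pics/s7c.png

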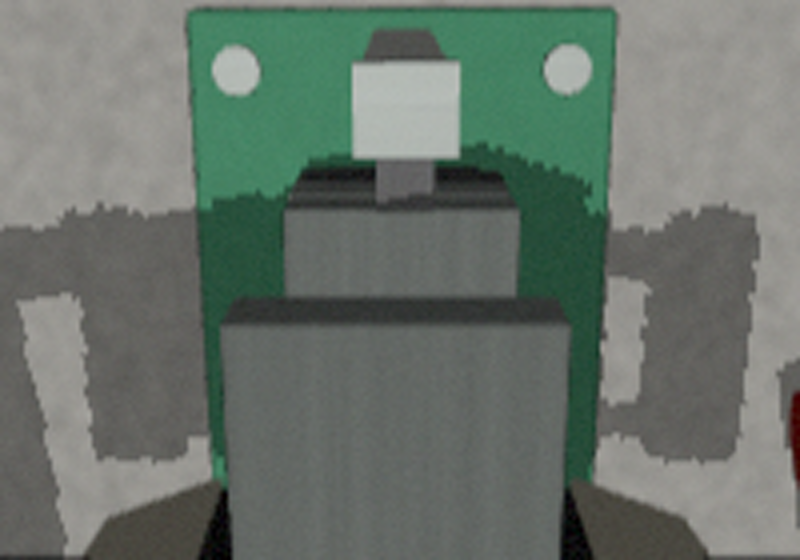

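```bash
python3 cmp.py s7 220 120 222 571 325 164.5 285 519 208 85; python3 lev.py 79.5 616.2 22.5 95
```

```text
held [622.9  61.6 164.5] support [624.1  61.6  85. ] widths [np.float64(46.9), np.float64(46.8)] target TCP [616.6  23.6]
along tool x 0.2 tool y 1.2
turn [-0.02  0.07 -0.04] shift cm [ 0.04 -0.11 -6.08]
```

```bash
python3 -m inch '[0.06,0,-2.5,0,0,0,-1, 0.06,0,-4.5,0,0,0,-1, 0.06,0,-5.7,0,0,0,-1, 0.06,0,-5.9,0,0,0,-1, 0.06,0,-5.9,0,0,0,-1]'; python3 lev.py 79.5 616.5 23.4 92
```

```text
time: 21.8
tool_pos: [616.6, 23.8, 97.3]
tcp_rot: [3.14, -0.001, 1.388]
contact_force: [-0.5, 0.4, -3.6]
grip_width: 47.9
turn [-0.02  0.11 -0.05] shift cm [-0.01 -0.04 -0.53]
```

```bash
python3 -m inch '[0,-0.04,-0.2,0,0.1,0,-1, 0,-0.04,-0.4,0,0.1,0,-1, 0,-0.04,-0.5,0,0.1,0,-1, 0,-0.04,-0.55,0,0.1,0,-1, 0,-0.04,-0.55,0,0.1,0,-1]'
```

```text
time: 22.3
tool_pos: [616.6, 23.3, 91.8]
tcp_rot: [3.142, -0.0, 1.388]
contact_force: [-0.6, -0.4, -4.9]
grip_width: 47.3
```

```bash
python3 -m inch '[0,0,-0.03,0,0,0,-1, 0,0,-0.06,0,0,0,-1, 0,0,-0.1,0,0,0,-1, 0,0,-0.1,0,0,0,-1, 0,0,-0.1,0,0,0,-1]'
```

```text
time: 22.8
tool_pos: [616.7, 23.3, 91.2]
tcp_rot: [3.141, -0.0, 1.389]
contact_force: [-2.3, 0.6, 0.8]
grip_width: 47.5
```

Contact. Release, and head to pA.

```bash
python3 -m inch '[0,0,0,0,0,0,0.4, 0,0,0,0,0,0,0.4, 0,0,0,0,0,0,0.4, 0,0,0.5,0,0,0,0.4, 0,0,2,0,0,0,0.4]'; python3 -m inch '[0,0,3,0,0,0,1, 0,0,5.5,0,0,0,1, 0,0,5.5,0,0,0,1, 0,0,5.5,0,0,0,1, 0,0,5.5,0,0,0,1]'; python3 look.py s8 220 120 420 290; python3 lev.py 120.5 575 321 140
```

```text
time: 23.3
tool_pos: [615.8, 23.4, 110.4]
tcp_rot: [-3.139, -0.0, 1.388]
contact_force: [-0.1, -0.4, -0.3]
grip_width: 64.3
time: 23.8
tool_pos: [615.2, 23.4, 164.4]
tcp_rot: [-3.137, 0.0, 1.388]
contact_force: [-0.7, 0.0, -0.4]
grip_width: 91.6
[615.2  23.4 164.4] [-1.7976e+02  1.0000e-02  7.9550e+01] 23.8
turn [ 0.05 -0.27 40.95] shift cm [-4.01 29.75 -2.41]
```

View pics/s8c.png

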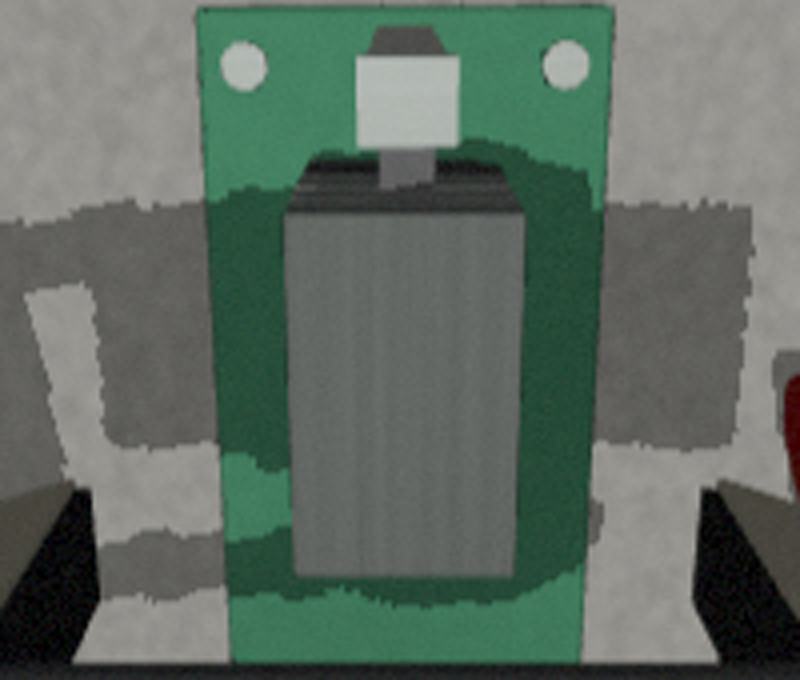

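```bash
python3 -m inch '[-0.6,4.3,0,0,0,8,1, -1.2,8.6,0,0,-0.2,16,1, -1.8,12.9,0,0,-0.2,24,1, -2.4,17.2,-0.5,0,-0.2,32,1, -3,21.5,-1,0,-0.2,40,1]'; python3 lev.py 120.5 575 321 135
```

```text
time: 24.35
tool_pos: [584.3, 239.9, 153.0]
tcp_rot: [-3.139, 0.0, 2.092]
contact_force: [1.2, -0.4, -0.1]
grip_width: 92.0
turn [ 0.1  -0.13  0.63] shift cm [-0.93  8.11 -1.8 ]
```

```bash
python3 -m inch '[-0.5,4,-1,0.1,-0.1,0.6,1, -0.9,8.1,-2,0.1,-0.1,0.6,1, -0.9,8.1,-2,0.1,-0.1,0.6,1, -0.9,8.1,-2,0.1,-0.1,0.6,1, -0.9,8.1,-2,0.1,-0.1,0.6,1]'; python3 look.py b4 220 120 420 260
```

```text
time: 24.85
tool_pos: [575.5, 319.9, 132.6]
tcp_rot: [-3.14, 0.0, 2.102]
contact_force: [0.1, 0.3, -0.1]
grip_width: 91.8
[575.5 319.9 132.6] [-179.93    0.    120.43] 24.85
```

View pics/b4c.png

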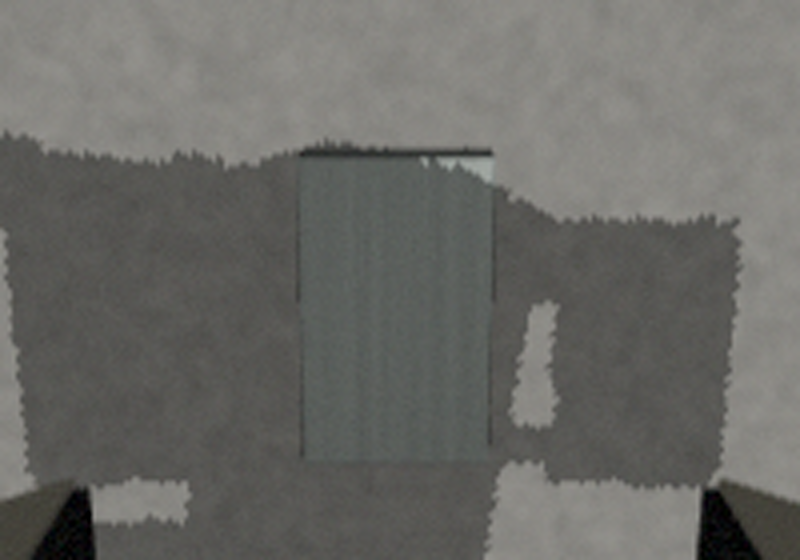

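```bash
python3 fit.py b4 220 120 15 48 80 '[[299,156],[493,156],[489,461],[304,461]]'; python3 lev.py 120.5 573 324 41
```

```text
centre [575.2 322. ] axis yaw 120.49 res [-0.97 -0.45  1.   -0.51  0.02  0.58 -0.06  0.63]
shift cm [-0.03  0.21] turn 0.06
turn [ 0.02 -0.04  0.12] shift cm [-0.28  0.44 -9.2 ]
```

```bash
python3 -m inch '[-0.06,0.24,-3,0,0,0.1,1, -0.06,0.24,-6.5,0,0,0.1,1, -0.06,0.24,-9.2,0,0,0.1,1, -0.06,0.24,-9.2,0,0,0.1,1, -0.06,0.24,-9.2,0,0,0.1,1]'; python3 lev.py 120.5 575.2 322 4
```

```text
time: 25.4
tool_pos: [575.9, 321.1, 41.7]
tcp_rot: [-3.141, 0.0, 2.101]
contact_force: [0.9, 0.7, 0.4]
grip_width: 91.9
turn [ 0.02 -0.02  0.1 ] shift cm [-0.07  0.09 -3.77]
```

```bash
python3 -m inch '[-0.07,0.1,-2,0,0,0.1,1, -0.07,0.1,-3.8,0,0,0.1,1, -0.07,0.1,-3.8,0,0,0.1,-1, -0.07,0.1,-3.8,0,0,0.1,-1, -0.07,0.1,-3.8,0,0,0.1,-1]'; python3 -m inch '[0,0,0,0,0,0,-1, 0,0,0,0,0,0,-1, 0,0,0,0,0,0,-1, 0,0,0,0,0,0,-1, 0,0,0,0,0,0,-1]'; python3 lev.py 79.5 616.5 22.8 175
```

```text
time: 25.9
tool_pos: [576.5, 322.5, 5.9]
tcp_rot: [3.139, 0.001, 2.103]
contact_force: [-0.3, 0.3, 0.1]
grip_width: 72.2
time: 26.4
tool_pos: [575.7, 322.0, 6.5]
tcp_rot: [3.141, 0.001, 2.103]
contact_force: [-4.0, -1.6, 6.5]
grip_width: 47.7
turn [ 3.0e-02  6.0e-02 -4.1e+01] shift cm [  4.08 -29.92  16.85]
```

```bash
python3 -m inch '[0,0,4,0,0,0,-1, 0,-0.5,8.5,0,0,-6,-1, 0.5,-4,12.5,0,0,-14,-1, 1,-8,16,0,0,-22,-1, 1.6,-12,17.5,0,0,-30,-1]'; python3 -m inch '[0.6,-4.2,0.2,0,0,-6,-1, 1.2,-8.4,0.2,0,0,-11,-1, 1.8,-12.6,0.2,0,0,-11,-1, 2.4,-16.5,0.2,0,0,-11,-1, 2.4,-16.5,0.2,0,0,-11,-1]'; python3 lev.py 79.5 616.5 22.8 165
```

```text
time: 26.9
tool_pos: [591.9, 202.1, 184.0]
tcp_rot: [3.138, -0.0, 1.576]
contact_force: [1.2, 0.6, -3.7]
grip_width: 47.8
time: 27.4
tool_pos: [616.1, 31.7, 185.2]
tcp_rot: [3.139, 0.002, 1.379]
contact_force: [-0.1, -0.6, -3.9]
grip_width: 48.1
turn [0.14 0.14 0.52] shift cm [ 0.04 -0.89 -2.02]
```

```bash
python3 -m inch '[0.04,-0.9,-0.7,0.1,0.1,0.5,-1, 0.04,-0.9,-1.8,0.1,0.1,0.5,-1, 0.04,-0.9,-2,0.1,0.1,0.5,-1, 0.04,-0.9,-2,0.1,0.1,0.5,-1, 0.04,-0.9,-2,0.1,0.1,0.5,-1]'; python3 look.py s9 220 120 420 260;  python3 lev.py 79.5 616.5 22.8 110
```

```text
time: 27.9
tool_pos: [616.5, 23.7, 165.1]
tcp_rot: [3.141, 0.0, 1.389]
contact_force: [-0.5, -0.0, -3.6]
grip_width: 47.5
[616.5  23.7 165.1] [1.7996e+02 2.0000e-02 7.9560e+01] 27.9
turn [ 0.03  0.07 -0.05] shift cm [-0.01 -0.08 -5.54]
```

View pics/s9c.png

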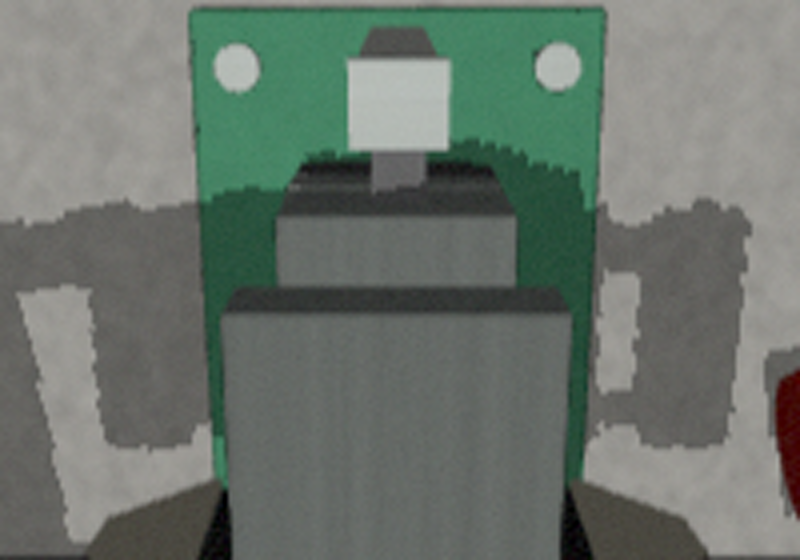

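```bash
python3 cmp.py s9 220 120 222 571 312 174 277 516 215 100; python3 lev.py 79.5 616.2 22.5 110
```

```text
held [624.3  63.4 174. ] support [624.   61.4 100. ] widths [np.float64(46.8), np.float64(46.8)] target TCP [616.3  21.7]
along tool x -2.0 tool y 0.2
turn [ 0.03  0.07 -0.05] shift cm [-0.04 -0.11 -5.54]
```

```bash
python3 -m inch '[-0.02,-0.18,-1.5,0,0,0,-1, -0.02,-0.18,-3.5,0,0,0,-1, -0.02,-0.18,-5,0,0,0,-1, -0.02,-0.18,-5.3,0,0,0,-1, -0.02,-0.18,-5.3,0,0,0,-1]'; python3 lev.py 79.5 616.4 21.8 107.5
```

```text
time: 28.45
tool_pos: [616.4, 22.1, 112.4]
tcp_rot: [3.141, 0.0, 1.389]
contact_force: [-0.6, 0.3, -3.4]
grip_width: 47.4
turn [ 0.03  0.05 -0.08] shift cm [-0.   -0.03 -0.49]
```

```bash
python3 -m inch '[0,-0.03,-0.2,0,0,-0.1,-1, 0,-0.03,-0.4,0,0,-0.1,-1, 0,-0.03,-0.5,0,0,-0.1,-1, 0,-0.03,-0.55,0,0,-0.1,-1, 0,-0.03,-0.55,0,0,-0.1,-1]'
```

```text
time: 28.95
tool_pos: [616.5, 21.7, 107.1]
tcp_rot: [3.14, 0.0, 1.387]
contact_force: [-0.3, -0.5, -4.2]
grip_width: 48.1
```

```bash
python3 -m inch '[0,0,-0.03,0,0,0,-1, 0,0,-0.06,0,0,0,-1, 0,0,-0.1,0,0,0,-1, 0,0,-0.1,0,0,0,-1, 0,0,-0.1,0,0,0,-1]'
```

```text
time: 29.45
tool_pos: [616.6, 21.7, 106.5]
tcp_rot: [3.14, 0.0, 1.387]
contact_force: [-1.1, -0.2, 0.5]
grip_width: 46.9
```

```bash
python3 -m inch '[0,0,0,0,0,0,0.4, 0,0,0,0,0,0,0.4, 0,0,0,0,0,0,0.4, 0,0,0.5,0,0,0,0.4, 0,0,2,0,0,0,0.4]'; python3 -m inch '[0,0,3,0,0,0,1, 0,0,6.5,0,0,0,1, 0,0,6.5,0,0,0,1, 0,0,6.5,0,0,0,1, 0,0,6.5,0,0,0,1]'; python3 look.py s10 220 120 420 290; python3 - <<'E'
from h import *
im=bot.capture("scene")[:,:,::-1]; cv2.imwrite("pics/sc10.png",cv2.resize(im[150:270,220:360],(700,600),interpolation=cv2.INTER_CUBIC))
cv2.imwrite("pics/top10.png",bot.capture("top")[:,:,::-1])
E
```

```text
time: 29.95
tool_pos: [615.8, 21.8, 125.6]
tcp_rot: [-3.14, 0.001, 1.387]
contact_force: [0.6, -0.5, -0.1]
grip_width: 64.2
time: 30.45
tool_pos: [615.1, 21.8, 189.6]
tcp_rot: [-3.139, 0.001, 1.387]
contact_force: [-0.3, 0.0, -0.7]
grip_width: 91.7
[615.1  21.8 189.6] [-1.7983e+02  4.0000e-02  7.9470e+01] 30.45
```

View pics/s10c.png

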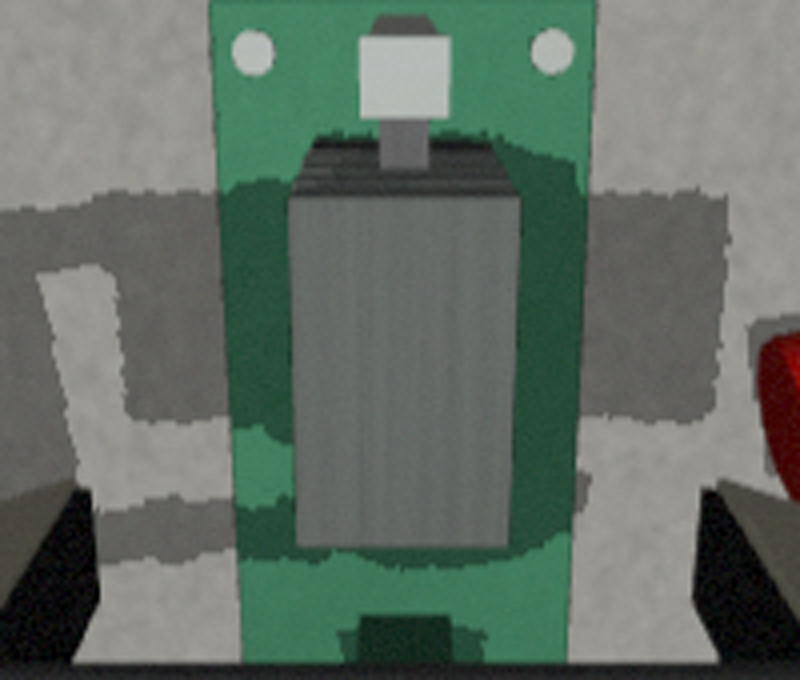

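View pics/sc10.png

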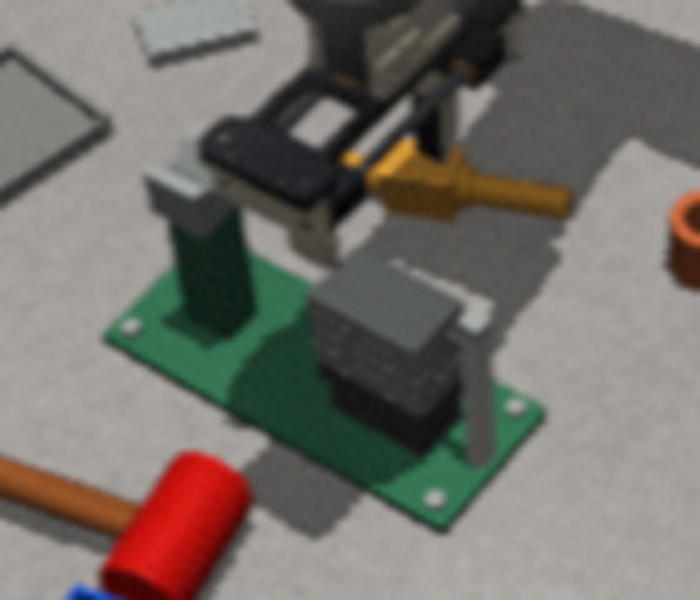

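View pics/top10.png

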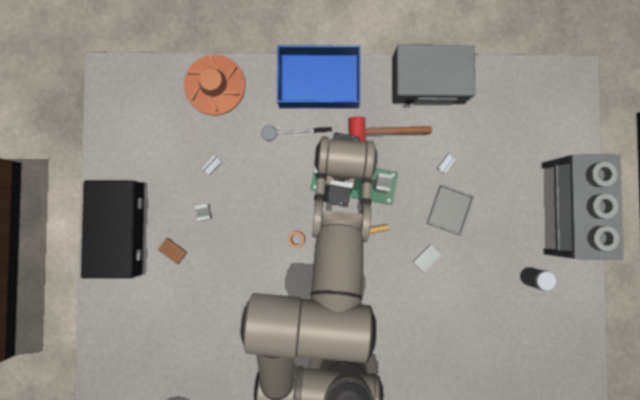

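The stack is complete: four plates, top level with the blade. Now the V-block, at top-view pixel (203,212). The grooved, 48×40 footprint sets it apart from the zinc weights.

```bash
python3 -m inch '[-1.1,4.2,0,0,0,4,1, -2.2,8.4,0,0,0,8,1, -3.3,12.6,-1,0,0,12,1, -4.4,16.8,-2,0,0,17,1, -5.5,21,-3,0,0,17,1]'; python3 -m inch '[-1.1,4.2,0,0,0,0,1, -2.2,8.4,0,0,0,0,1, -3.3,12.6,-0.5,0,0,0,1, -4.4,16.8,-1,0,0,0,1, -5.5,20,-1,0,0,0,1]'; python3 lev.py 96.5 500 444 150;  python3 look.py v1 220 60 420 230
```

```text
time: 31.1
tool_pos: [559.3, 233.3, 158.3]
tcp_rot: [-3.137, 0.001, 1.686]
contact_force: [1.0, 0.5, -0.2]
grip_width: 91.9
time: 31.6
tool_pos: [502.7, 435.3, 146.5]
tcp_rot: [-3.135, 0.002, 1.687]
contact_force: [-0.8, 0.2, -0.4]
grip_width: 91.7
turn [ 0.15 -0.39 -0.16] shift cm [-0.27  0.87  0.35]
[502.7 435.3 146.5] [-1.796e+02  1.100e-01  9.666e+01] 31.6
```

View pics/v1.png

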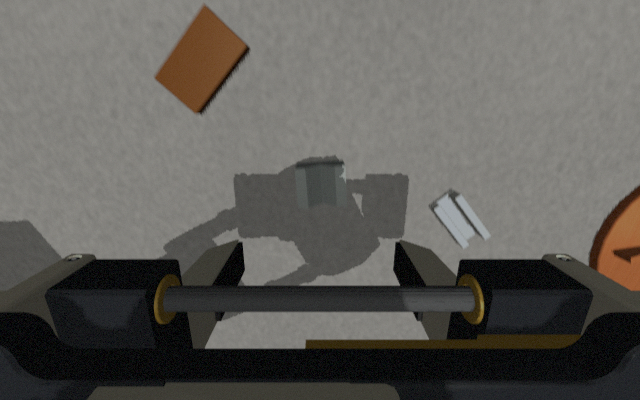

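```bash
python3 -m inch '[-0.2,0.8,-1,0.1,-0.4,-0.2,1, -0.2,0.8,-1,0.1,-0.4,-0.2,1, -0.2,0.8,-1,0.1,-0.4,-0.2,1, -0.2,0.8,-1,0.1,-0.4,-0.2,1, -0.2,0.8,-1,0.1,-0.4,-0.2,1]'; python3 look.py v2 240 120 400 260
```

```text
time: 32.15
tool_pos: [499.3, 446.8, 137.2]
tcp_rot: [3.141, -0.002, 1.685]
contact_force: [0.4, -0.1, -0.8]
grip_width: 91.7
[499.3 446.8 137.2] [ 1.7996e+02 -1.2000e-01  9.6560e+01] 32.15
```

View pics/v2c.png

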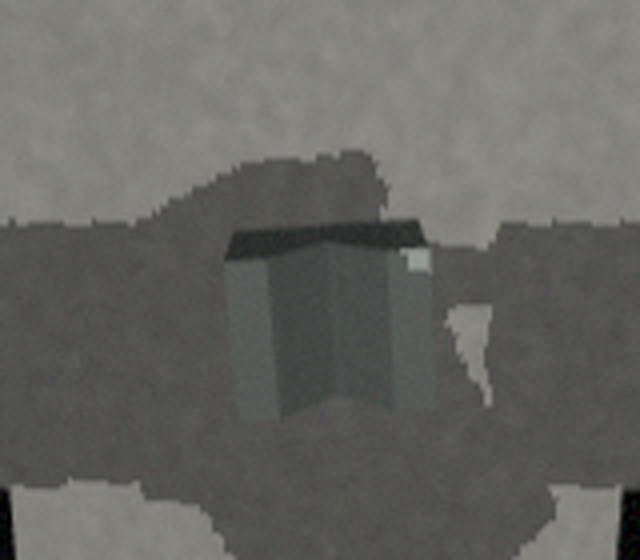

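```bash
python3 fit.py v2 240 120 34 48 40 '[[225,261],[430,248],[435,410],[240,420]]'; python3 lev.py 99.7 500 446 70
```

```text
centre [503.7 448.8] axis yaw 100.08 res [-0.21 -0.11  0.3   0.01  0.34 -0.12 -0.43  0.26]
shift cm [0.44 0.21] turn 3.52
turn [-0.13  0.02  3.13] shift cm [ 0.08 -0.09 -6.72]
```

```bash
python3 -m inch '[0.2,0.1,-2,0,0,1.7,1, 0.45,0.2,-5,-0.1,0,3.4,1, 0.45,0.2,-7,-0.1,0,3.4,1, 0.45,0.2,-7,-0.1,0,3.4,1, 0.45,0.2,-7,-0.1,0,3.4,1]'; python3 lev.py 100 503.7 448.8 6
```

```text
time: 32.7
tool_pos: [504.2, 448.7, 67.8]
tcp_rot: [3.141, -0.001, 1.744]
contact_force: [0.6, 0.2, 0.7]
grip_width: 92.1
turn [-0.04  0.03  0.07] shift cm [-0.05  0.01 -6.18]
```

```bash
python3 -m inch '[-0.05,0,-2.5,0,0,0,1, -0.05,0,-5,0,0,0,1, -0.05,0,-6.2,0,0,0,1, -0.05,0,-6.2,0,0,0,-1, -0.05,0,-6.2,0,0,0,-1]'; python3 -m inch '[0,0,0,0,0,0,-1, 0,0,0,0,0,0,-1, 0,0,0,0,0,0,-1, 0,0,0,0,0,0,-1, 0,0,0,0,0,0,-1]'; python3 -m inch '[0,0,0,0,0,0,-1, 0,0,0,0,0,0,-1, 0,0,0,0,0,0,-1, 0,0,0,0,0,0,-1, 0,0,0,0,0,0,-1]'; python3 lev.py 79.6 616.5 22 185
```

```text
time: 33.2
tool_pos: [504.5, 449.3, 7.2]
tcp_rot: [3.139, -0.002, 1.744]
contact_force: [-0.1, -0.2, 0.4]
grip_width: 80.4
time: 33.7
tool_pos: [504.0, 449.3, 7.8]
tcp_rot: [3.14, -0.002, 1.744]
contact_force: [-3.4, -0.8, 4.9]
grip_width: 47.5
time: 34.2
tool_pos: [504.0, 449.4, 7.7]
tcp_rot: [3.14, -0.002, 1.744]
contact_force: [-1.2, -0.2, 2.4]
grip_width: 47.7
turn [ -0.09   0.1  -20.33] shift cm [ 11.25 -42.74  17.73]
```

```bash
python3 -m inch '[0,0,4,0,0,0,-1, 0.2,-0.8,8.5,0,0,-4,-1, 1.2,-4.5,12,0,0,-9,-1, 2.3,-8.7,15,0,0,-14,-1, 3.4,-13,17.5,0,0,-20,-1]'; python3 -m inch '[1.1,-4.2,0.3,0,0,-0.3,-1, 2.2,-8.4,0.3,0,0,-0.3,-1, 3.3,-12.6,0.3,0,0,-0.3,-1, 4.4,-16.8,0.3,0,0,-0.3,-1, 5.5,-21,0.3,0,0,-0.3,-1]'; python3 lev.py 79.6 616.5 22 185
```

```text
time: 34.7
tool_pos: [537.0, 323.0, 180.9]
tcp_rot: [3.139, -0.002, 1.392]
contact_force: [1.0, -0.4, -3.4]
grip_width: 47.9
time: 35.2
tool_pos: [592.0, 111.1, 183.1]
tcp_rot: [3.14, -0.001, 1.387]
contact_force: [-0.5, 0.2, -4.3]
grip_width: 48.1
turn [-0.06  0.12  0.12] shift cm [ 2.45 -8.91  0.19]
```

```bash
python3 -m inch '[1.2,-4.2,0.2,0,0.1,0.1,-1, 2.4,-8.4,0.2,0,0.1,0.1,-1, 2.4,-8.9,0.2,0,0.1,0.1,-1, 2.4,-8.9,0.2,0,0.1,0.1,-1, 2.4,-8.9,0.2,0,0.1,0.1,-1]'; python3 look.py v3 220 120 420 260
```

```text
time: 35.7
tool_pos: [615.6, 22.8, 184.5]
tcp_rot: [-3.14, -0.001, 1.389]
contact_force: [-0.8, 0.2, -3.3]
grip_width: 47.5
[615.6  22.8 184.5] [-1.7993e+02 -8.0000e-02  7.9590e+01] 35.7
```

View pics/v3c.png

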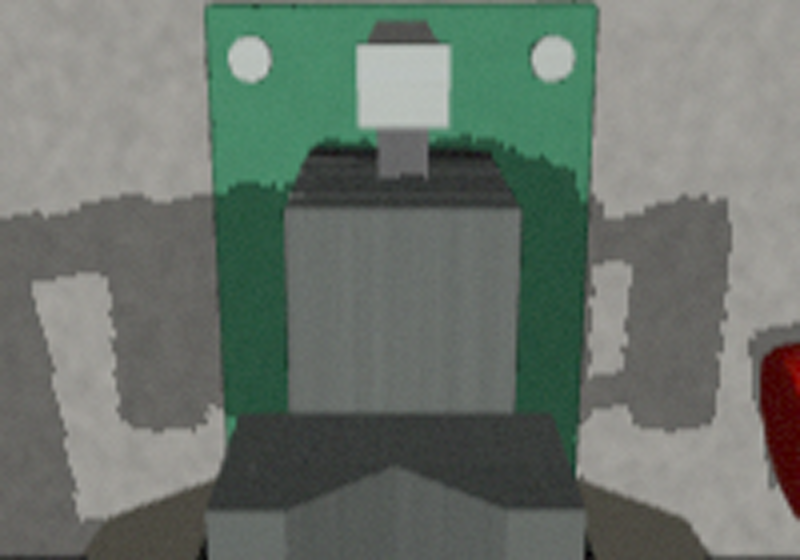

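```bash
python3 cmp.py v3 220 120 235 557 414 177.8 285 520 208 115; python3 cmp.py v3 220 120 207 584 510 211.8 285 520 208 115; python3 lev.py 79.6 616.5 22 185
```

```text
held [619.5  42.1 177.8] support [624.3  61.  115. ] widths [np.float64(49.1), np.float64(46.8)] target TCP [620.3  41.7]
along tool x 19.4 tool y 1.3
held [619.5  42.6 211.8] support [624.3  61.  115. ] widths [np.float64(46.9), np.float64(46.8)] target TCP [620.3  41.2]
along tool x 18.9 tool y 1.3
turn [-0.08 -0.04 -0.04] shift cm [ 0.09 -0.13  0.03]
```

```bash
python3 - <<'E'
from h import *
import pickle
c=pickle.load(open("c2.pkl","rb"))
S=lambda x,y:(260+(x+.5)/5-.5,225+(y+.5)/5-.5)
v=ray(c,*S(304,522),149); gv=ray(c,*S(304,484),149-14); print("vrest end",v.round(1),[ray(c,*S(x,522),149).round(1) for x in (203,405)])
ax=np.array([np.cos(np.radians(-10.2)),np.sin(np.radians(-10.2))]); ay=np.array([-ax[1],ax[0]])
def rel(p,ref): d=p[:2]-ref; return (d@ax).round(1),(d@ay).round(1)
ped=np.array([616.6,21.7])
k=600/140
T=lambda x,y:(260+(x+.5)*120/514-.5,115+(y+.5)/k-.5)
print("vrest end rel ped",rel(v,ped)); print("post",rel(ray(c,*T(265,100),138),ped)); print("foot end",rel(ray(c,*T(262.5,37),10),ped)); print("block",rel(np.array([614.7,19.9]),ped))
c,o=pickle.load(open("v3.pkl","rb")); q=lambda x,y:(220+(x+.5)/4-.5,120+(y+.5)/4-.5)
for n,p,z in (("stackfar",(402.5,208),115),("foot",(402,5),10),("screws",(400.5,59),12),("post",(403.5,86),138),("blade tip",(403.5,178),115)): print(n,rel(ray(c,*q(*p),z),ped))
E
```

```text
vrest end [ 587.8 -135.6  149. ] [array([ 563.9, -131.5,  149. ]), array([ 611.7, -139.8,  149. ])]
vrest end rel ped (np.float64(-0.5), np.float64(-159.9))
post (np.float64(-0.4), np.float64(63.2))
foot end (np.float64(-0.4), np.float64(73.1))
block (np.float64(-1.6), np.float64(-2.1))
stackfar (np.float64(0.6), np.float64(40.0))
foot (np.float64(1.0), np.float64(76.1))
screws (np.float64(0.6), np.float64(61.7))
post (np.float64(0.7), np.float64(66.0))
blade tip (np.float64(0.8), np.float64(46.0))
```

```bash
python3 -m inch '[0.1,-0.14,-1.5,0,0,0,-1, 0.1,-0.14,-3.5,0,0,0,-1, 0.1,-0.14,-5,0,0,0,-1, 0.1,-0.14,-5.5,0,0,0,-1, 0.1,-0.14,-5.5,0,0,0,-1]'; python3 lev.py 79.7 616.7 21.8 123
```

```text
time: 36.25
tool_pos: [616.1, 23.1, 129.1]
tcp_rot: [-3.139, -0.001, 1.392]
contact_force: [-0.6, -0.1, -4.0]
grip_width: 47.6
turn [-0.09 -0.12 -0.04] shift cm [ 0.06 -0.13 -0.61]
```

```bash
python3 -m inch '[0.06,-0.13,-0.2,-0.1,-0.1,0,-1, 0.06,-0.13,-0.4,-0.1,-0.1,0,-1, 0.06,-0.13,-0.55,-0.1,-0.1,0,-1, 0.06,-0.13,-0.6,-0.1,-0.1,0,-1, 0.06,-0.13,-0.6,-0.1,-0.1,0,-1]'
```

```text
time: 36.75
tool_pos: [616.7, 21.8, 123.3]
tcp_rot: [-3.141, 0.0, 1.391]
contact_force: [1.1, -0.1, -3.4]
grip_width: 47.8
```

```bash
python3 -m inch '[0,0,-0.04,0,0,0,-1, 0,0,-0.08,0,0,0,-1, 0,0,-0.12,0,0,0,-1, 0,0,-0.12,0,0,0,-1, 0,0,-0.12,0,0,0,-1]'
```

```text
time: 37.25
tool_pos: [616.9, 21.7, 122.7]
tcp_rot: [3.141, 0.0, 1.392]
contact_force: [-3.3, -1.1, 3.0]
grip_width: 47.4
```

```bash
python3 -m inch '[0,0,0,0,0,0,0.4, 0,0,0,0,0,0,0.4, 0,0,0,0,0,0,0.4, 0,0,0.5,0,0,0,0.4, 0,0,2,0,0,0,0.4]'; python3 -m inch '[0,0,3,0,0,0,1, 0,0,7,0,0,0,1, 0,0,10,0,0,0,1, 0,0,10,0,0,0,1, 0,0,10,0,0,0,1]'; python3 look.py v4 220 120 420 290
```

```text
time: 37.75
tool_pos: [616.0, 21.8, 141.6]
tcp_rot: [-3.139, 0.0, 1.392]
contact_force: [0.2, -0.4, 0.0]
grip_width: 64.3
time: 38.25
tool_pos: [616.2, 21.8, 242.3]
tcp_rot: [-3.141, 0.0, 1.392]
contact_force: [-0.4, 0.7, -0.5]
grip_width: 91.7
[616.2  21.8 242.3] [-1.7994e+02  2.0000e-02  7.9730e+01] 38.25
```

View pics/v4c.png

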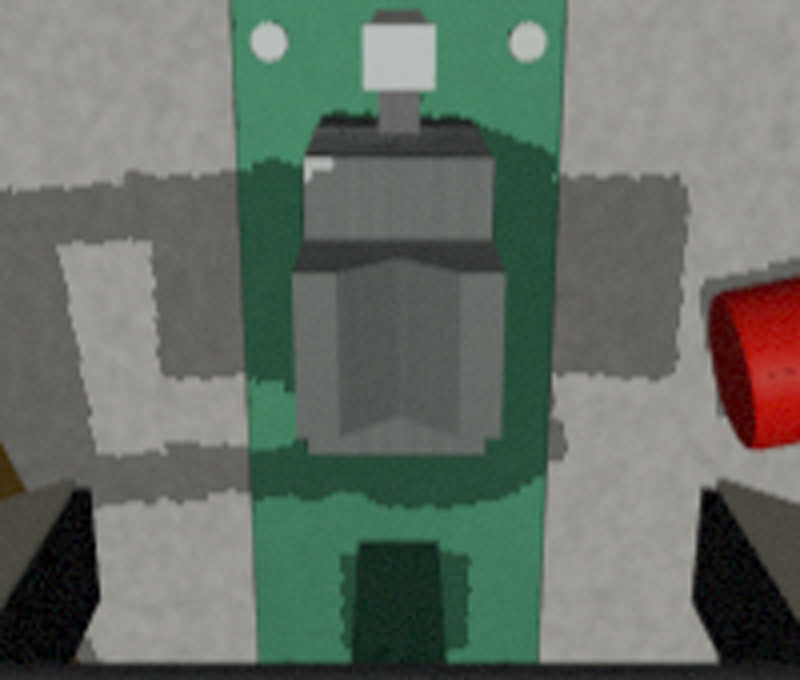

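V-block sits square and centred. Now the leftover plate pE.

```bash
python3 -m inch '[-2.9,-3.3,0,0,0,6,1, -5.8,-6.6,0,0,0,12,1, -8.7,-9.9,-1,0,0,18,1, -11.6,-13.2,-2,0,0,25,1, -14.5,-16.5,-4,0,0,32,1]'; python3 -m inch '[-2.8,-3,-1,0,0,7,1, -5.6,-6.3,-3,0,0,14,1, -8.4,-9.6,-5,0,0,20,1, -11.2,-12.6,-6,0,0,23,1, -11.2,-12.6,-6,0,0,23,1]'; python3 lev.py 134.6 356 -271 132;python3 look.py e1 220 120 420 260
```

```text
time: 38.8
tool_pos: [469.2, -144.1, 200.1]
tcp_rot: [-3.138, 0.001, 1.955]
contact_force: [0.7, -1.1, 0.2]
grip_width: 91.5
time: 39.3
tool_pos: [353.1, -271.5, 137.4]
tcp_rot: [-3.137, -0.006, 2.353]
contact_force: [0.9, 0.6, 0.3]
grip_width: 91.6
turn [-0.04 -0.41 -0.23] shift cm [ 0.29  0.05 -0.54]
[ 353.1 -271.5  137.4] [-179.73   -0.32  134.83] 39.3
```

View pics/e1c.png

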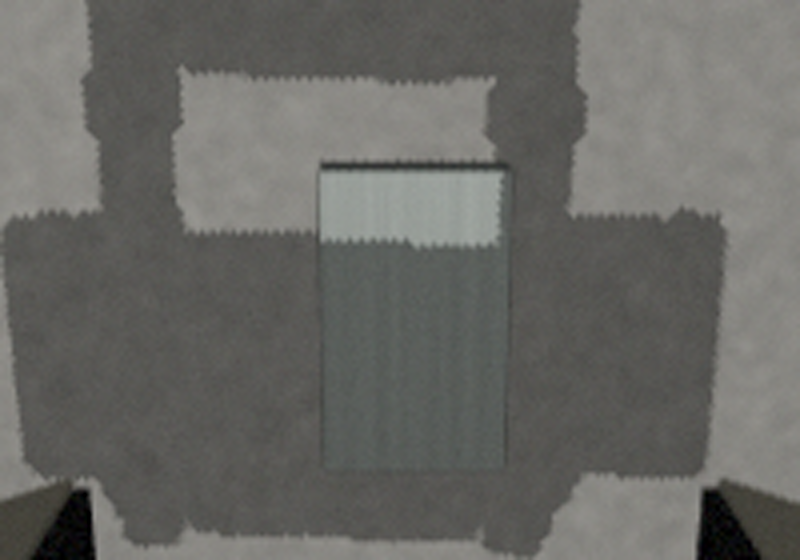

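```bash
python3 fit.py e1 220 120 15 48 80 '[[319,170],[511,170],[506,469],[322,469]]'; python3 lev.py 134.6 356 -271 45
```

```text
centre [ 358.  -269.3] axis yaw 134.91 res [-0.68 -0.39  0.69 -0.44 -0.27  0.51  0.26  0.5 ]
shift cm [0.49 0.23] turn 0.08
turn [-0.01 -0.31 -0.18] shift cm [ 0.11 -0.05 -9.33]
```

```bash
python3 -m inch '[0.3,0.12,-3,0,-0.2,0,1, 0.3,0.12,-6.5,0,-0.3,0,1, 0.3,0.12,-9.2,0,-0.3,0,1, 0.3,0.12,-9.2,0,-0.3,0,1, 0.3,0.12,-9.2,0,-0.3,0,1]'; python3 lev.py 134.9 357.8 -269.4 4
```

```text
time: 39.85
tool_pos: [358.3, -268.6, 46.3]
tcp_rot: [3.141, -0.002, 2.353]
contact_force: [-0.1, 0.0, 0.2]
grip_width: 91.8
turn [-0.08 -0.06  0.08] shift cm [-0.05 -0.08 -4.23]
```

```bash
python3 -m inch '[-0.05,-0.1,-2,0,0,0,1, -0.05,-0.1,-4.2,0,0,0,1, -0.05,-0.1,-4.2,0,0,0,-1, -0.05,-0.1,-4.2,0,0,0,-1, -0.05,-0.1,-4.2,0,0,0,-1]'; python3 -m inch '[0,0,0,0,0,0,-1, 0,0,0,0,0,0,-1, 0,0,0,0,0,0,-1, 0,0,0,0,0,0,-1, 0,0,0,0,0,0,-1]';  python3 lev.py 70.5 513 -345 150
```

```text
time: 40.35
tool_pos: [358.7, -270.2, 5.8]
tcp_rot: [3.141, 0.001, 2.353]
contact_force: [0.3, -0.3, -0.2]
grip_width: 72.5
time: 40.85
tool_pos: [358.8, -270.6, 6.4]
tcp_rot: [-3.141, 0.002, 2.353]
contact_force: [-0.7, 0.2, 6.6]
grip_width: 47.9
turn [ 1.200e-01  2.000e-02 -6.434e+01] shift cm [15.42 -7.44 14.36]
```

```bash
python3 -m inch '[0,0,4,0,0,0,-1, 0,0,8,0,0,-8,-1, 3,-1.5,11,0,0,-16,-1, 6,-3,13,0,0,-24,-1, 9,-4.4,14.4,0,0,-32,-1]'; python3 -m inch '[2,-1,0,0,0,-8,-1, 4,-2,0,0,0,-16,-1, 6.4,-3,0,0,0,-24,-1, 6.4,-3,0,0,0,-32,-1, 6.4,-3,0,0,0,-32,-1]'; python3 lev.py 70.5 513 -345 150; python3 look.py t1 160 80 480 280
```

```text
time: 41.35
tool_pos: [449.8, -315.1, 151.9]
tcp_rot: [3.141, 0.003, 1.789]
contact_force: [0.1, -0.1, -4.2]
grip_width: 47.6
time: 41.85
tool_pos: [513.5, -344.6, 150.2]
tcp_rot: [-3.139, 0.002, 1.229]
contact_force: [-0.7, -0.1, -4.7]
grip_width: 47.7
turn [ 0.05 -0.16  0.06] shift cm [-0.05 -0.04 -0.02]
[ 513.5 -344.6  150.2] [-1.7986e+02  1.0000e-01  7.0440e+01] 41.85
```

View pics/t1.png

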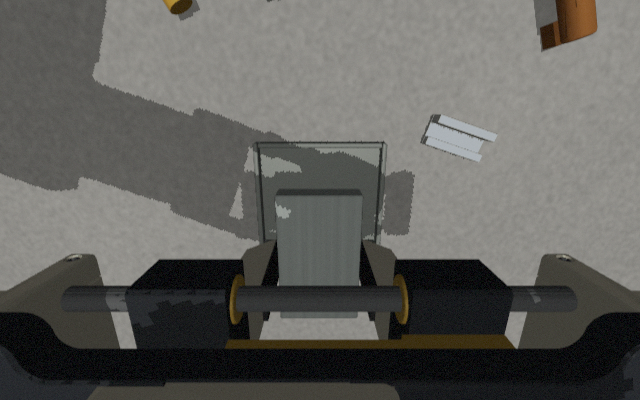

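```bash
python3 - <<'E'
from h import *
import pickle
c,o=pickle.load(open("t1.pkl","rb"))
y=o["tcp_rot"][2]; ax=np.array([np.cos(y),np.sin(y)])
L,R=ray(c,253.5,142,18),ray(c,386.5,142,18); print(np.linalg.norm(L-R)); t=(L+R)[:2]/2-57*ax
h=(ray(c,275,191,159.7)+ray(c,363.5,191,159.7))[:2]/2-40*ax
print("tray",t,"plate",h,"shift",t-h,"yaw tray y",np.degrees(np.arctan2(*(L-R)[[1,0]]))-90)
E
python3 lev.py 70.5 513 -345 150
```

```text
130.93340777343315
tray [ 514.49224809 -346.00998635] plate [ 515.57850127 -340.6503315 ] shift [-1.08625318 -5.35965485] yaw tray y 70.44009644202285
turn [ 0.05 -0.16 -0.17] shift cm [-0.02 -0.05 -0.05]
```

```bash
python3 -m inch '[-0.1,-0.5,-4,0,-0.2,0,-1, -0.1,-0.5,-8,0,-0.2,0,-1, -0.1,-0.5,-11,0,-0.2,0,-1, -0.1,-0.5,-12.6,0,-0.2,0,-1, -0.1,-0.5,-12.6,0,-0.2,0,-1]'; python3 lev.py 70.4 512.5 -350 12; python3 look.py t2 160 80 480 280
```

```text
time: 42.4
tool_pos: [509.9, -347.7, 21.4]
tcp_rot: [-3.136, -0.002, 1.236]
contact_force: [-0.4, 0.5, -4.1]
grip_width: 47.7
turn [-0.22 -0.27 -0.45] shift cm [ 0.26 -0.23 -0.94]
[ 509.9 -347.7   21.4] [-1.7968e+02 -1.1000e-01  7.0840e+01] 42.4
```

View pics/t2.png

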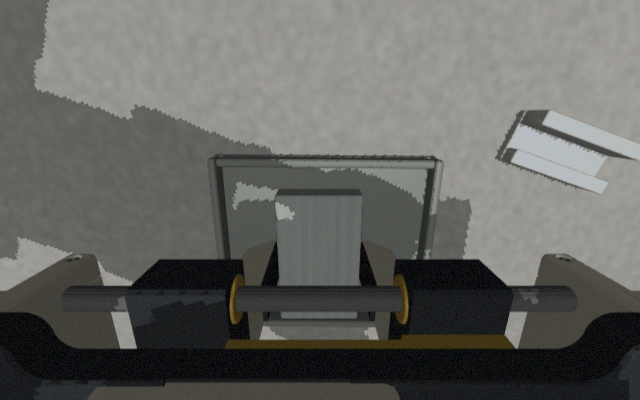

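```bash
python3 - <<'E'
from h import *
import pickle
c,o=pickle.load(open("t2.pkl","rb"))
y=o["tcp_rot"][2]; ax=np.array([np.cos(y),np.sin(y)]); ay=np.array([ax[1],-ax[0]]); p=o["tool_pos"][:2]
for n,q,z in (("tray far outer L",(209,158),18),("tray far outer R",(442,158),18),("plate far L",(275,190.5),31),("plate far R",(363,190.5),31),("plate near",(319,320),31)):
    d=ray(c,*q,z)[:2]-p; print(n,"along",(d@ax).round(1),"lat",(d@ay).round(1))
E
```

```text
tray far outer L along 59.8 lat -60.9
tray far outer R along 59.8 lat 68.8
plate far L along 44.5 lat -22.8
plate far R along 44.6 lat 23.8
plate near along -38.0 lat 0.6
```

```bash
python3 -m inch '[0.3,-0.2,0,-0.2,-0.2,-0.4,-1, 0.3,-0.2,-0.3,-0.2,-0.2,-0.4,-1, 0.3,-0.2,-0.6,-0.2,-0.2,-0.4,-1, 0.3,-0.2,-0.9,-0.2,-0.2,-0.4,-1, 0.3,-0.2,-0.9,-0.2,-0.2,-0.4,-1]'
```

```text
time: 42.95
tool_pos: [513.8, -350.5, 14.1]
tcp_rot: [3.14, 0.001, 1.229]
contact_force: [-0.4, -1.7, -3.7]
grip_width: 47.2
```

```bash
python3 -m inch '[0,0,-0.1,0,0,0,-1, 0,0,-0.2,0,0,0,-1, 0,0,-0.3,0,0,0,-1, 0,0,-0.3,0,0,0,-1, 0,0,-0.3,0,0,0,-1]'
```

```text
time: 43.45
tool_pos: [513.9, -350.5, 11.5]
tcp_rot: [3.14, 0.001, 1.229]
contact_force: [-1.0, 1.6, 0.6]
grip_width: 47.2
```

Contact with the tray floor. Release.

```bash
python3 -m inch '[0,0,0,0,0,0,0.25, 0,0,0,0,0,0,0.25, 0,0,0,0,0,0,0.25, 0,0,0.5,0,0,0,0.25, 0,0,2.5,0,0,0,0.25]'; python3 -m inch '[0,0,4,0,0,0,1, 0,0,8.5,0,0,0,1, 0,0,13,0,0,0,1, 0,0,15,0,0,0,1, 0,0,15,0,0,0,1]'; python3 look.py t3 160 80 480 280
```

```text
time: 43.95
tool_pos: [512.8, -349.6, 35.1]
tcp_rot: [-3.14, -0.0, 1.229]
contact_force: [0.8, 0.0, 0.4]
grip_width: 57.3
time: 44.45
tool_pos: [514.3, -350.9, 189.6]
tcp_rot: [3.136, 0.003, 1.229]
contact_force: [0.5, -0.2, -0.5]
grip_width: 90.2
[ 514.3 -350.9  189.6] [1.7967e+02 1.7000e-01 7.0420e+01] 44.45
```

View pics/t3.png

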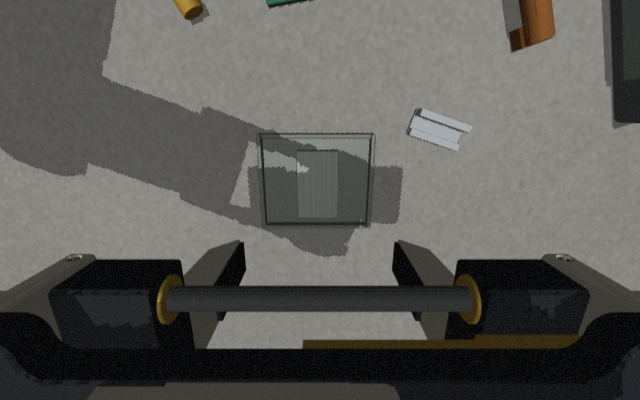

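Plate lies flat and centred in the tray at (317,184). Now I'll re-measure the arbor.

```bash
python3 - <<'E'
from h import *
im=bot.capture("top")[:,:,::-1].copy(); c=bot.calibration("top"); cv2.imwrite("pics/top11.png",im)
h=cv2.cvtColor(im,cv2.COLOR_BGR2HSV).astype(int)
m=((h[...,1]>80)&(abs(h[...,0]-24)<10)&(h[...,2]>90)).astype(np.uint8); m[:205]=0; m[:,:290]=0; m[:,410:]=0
n,l,s,ce=cv2.connectedComponentsWithStats(m); print(s[1:],ce[1:])
for b in blobs(c,m,20,40,2000): print(b)
E
```

```text
[[327 225  61  16 454]] [[357.02643172 232.37004405]]
(array([357. , 232.4]), np.int32(454), array([438.3, -45.9]), array([ 33.8, 197.3]), 11.4)
```

View pics/top11.png

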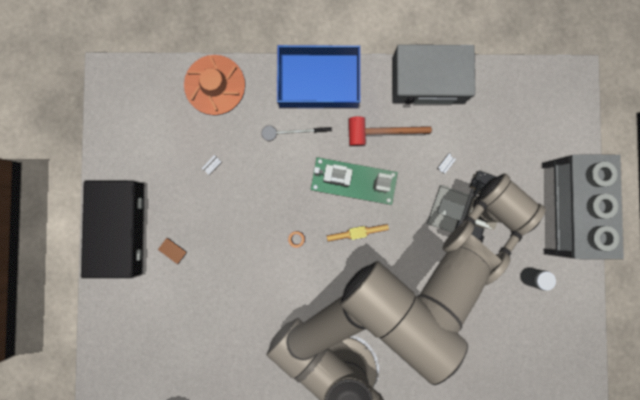

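```bash
python3 -m inch '[-1.1,4.4,0,0.1,0.2,7,1, -2.2,8.8,0,0.1,0.4,14,1, -3.3,13.2,-1,0.1,0.4,21,1, -4.4,17.6,-2,0.1,0.4,28,1, -5.5,22,-3,0.1,0.4,30.8,1]'; python3 lev.py 101.2 438.4 -46 135
```

```text
time: 45.05
tool_pos: [455.7, -127.4, 152.8]
tcp_rot: [-3.13, -0.004, 1.77]
contact_force: [1.4, 0.7, 0.5]
grip_width: 91.2
turn [-0.07 -0.7  -0.23] shift cm [-1.73  8.14 -1.78]
```

```bash
python3 -m inch '[-0.9,4.1,-1,0,-0.4,-0.2,1, -1.7,8.1,-1.8,0,-0.7,-0.2,1, -1.7,8.1,-1.8,0,-0.7,-0.2,1, -1.7,8.1,-1.8,0,-0.7,-0.2,1, -1.7,8.1,-1.8,0,-0.7,-0.2,1]'; python3 look.py a1 220 80 420 270
```

```text
time: 45.55
tool_pos: [438.9, -47.1, 134.3]
tcp_rot: [-3.141, -0.001, 1.766]
contact_force: [-0.4, -0.0, 1.1]
grip_width: 91.9
[438.9 -47.1 134.3] [-1.7997e+02 -7.0000e-02  1.0121e+02] 45.55
```

View pics/a1c.png

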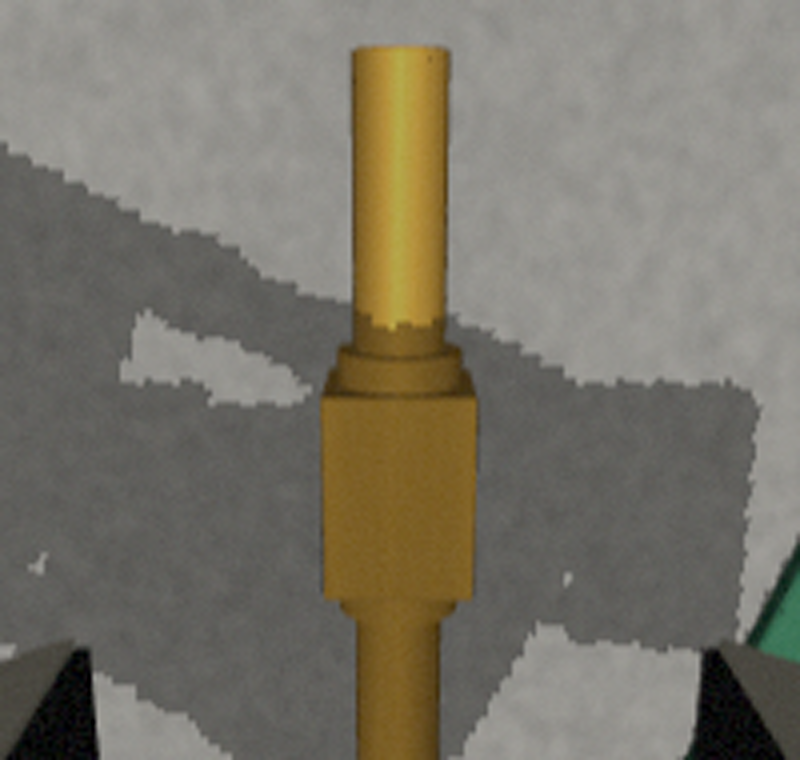

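```bash
python3 fit.py a1 220 80 36 36 50 '[[321,395],[477,395],[472,599],[324,599]]'; python3 lev.py 101.2 439 -46 50
```

```text
centre [439.8 -44.7] axis yaw 101.04 res [-0.45 -0.17  0.39 -0.06  0.35  0.19 -0.29  0.1 ]
shift cm [0.09 0.23] turn -0.17
turn [-0.06 -0.01  0.03] shift cm [-0.01  0.13 -8.44]
```

```bash
python3 -m inch '[0.07,0.26,-3,0,0,0,1, 0.07,0.26,-6.5,0,0,-0.1,1, 0.07,0.26,-8.4,0,0,-0.1,1, 0.07,0.26,-8.4,0,0,-0.1,1, 0.07,0.26,-8.4,0,0,-0.1,1]'; python3 lev.py 101 439.8 -44.7 4
```

```text
time: 46.1
tool_pos: [440.2, -45.6, 50.7]
tcp_rot: [-3.141, -0.001, 1.762]
contact_force: [-0.1, -0.6, -0.3]
grip_width: 91.9
turn [-0.06 -0.02  0.02] shift cm [-0.04  0.09 -4.67]
```

```bash
python3 -m inch '[-0.04,0.1,-2.5,0,0,0,1, -0.04,0.1,-4.6,0,0,0,1, -0.04,0.1,-4.6,0,0,0,-1, -0.04,0.1,-4.6,0,0,0,-1, -0.04,0.1,-4.6,0,0,0,-1]'; python3 -m inch '[0,0,0,0,0,0,-1, 0,0,0,0,0,0,-1, 0,0,0,0,0,0,-1, 0,0,0,0,0,0,-1, 0,0,0,0,0,0,-1]'; python3 -m inch '[0,0,0,0,0,0,-1, 0,0,0,0,0,0,-1, 0,0,0,0,0,0,-1, 0,0,0,0,0,0,-1, 0,0,0,0,0,0,-1]'; python3 lev.py 79.8 604.4 -47.2 210
```

```text
time: 46.6
tool_pos: [440.9, -45.0, 6.0]
tcp_rot: [3.139, 0.0, 1.762]
contact_force: [-0.1, -0.5, 0.5]
grip_width: 72.6
time: 47.1
tool_pos: [439.9, -45.0, 6.1]
tcp_rot: [3.142, -0.0, 1.763]
contact_force: [-4.8, -2.3, 6.9]
grip_width: 36.0
time: 47.6
tool_pos: [439.9, -45.0, 6.1]
tcp_rot: [3.141, -0.0, 1.763]
contact_force: [-1.6, -0.8, 2.3]
grip_width: 36.1
turn [-2.00e-02  1.00e-02 -2.12e+01] shift cm [16.45 -0.22 20.39]
```

```bash
python3 -m inch '[0,0,4,0,0,0,-1, 0,0,8.5,0,0,-4,-1, 0,0,13,0,0,-9,-1, 1,0,17.3,0,0,-15,-1, 4,0,20,0,0,-21,-1]'; python3 -m inch '[3,0,0.2,0,0,-0.3,-1, 6,-0.1,0.4,0,0,-0.3,-1, 9,-0.2,0.4,0,0,-0.3,-1, 12,-0.2,0.4,0,0,-0.3,-1, 12.3,-0.2,0.4,0,0,-0.3,-1]'; python3 lev.py 79.8 604.3 -47.1 205; python3 -m inch '[0.1,0,-0.3,0,0,0,-1, 0.1,0,-0.3,0,0,0,-1, 0.1,0,-0.3,0,0,0,-1, 0.1,0,-0.3,0,0,0,-1, 0.1,0,-0.3,0,0,0,-1]';  python3 lev.py 79.8 604.3 -47.1 205; python3 look.py a2 220 60 420 250
```

```text
time: 48.1
tool_pos: [478.7, -44.6, 208.5]
tcp_rot: [3.141, -0.0, 1.392]
contact_force: [2.0, -1.2, -7.1]
grip_width: 35.9
time: 48.6
tool_pos: [603.8, -46.4, 210.0]
tcp_rot: [-3.141, -0.001, 1.387]
contact_force: [-0.3, 0.2, -6.8]
grip_width: 35.6
turn [-0.07 -0.05  0.34] shift cm [ 0.05 -0.07 -0.5 ]
time: 49.1
tool_pos: [604.5, -46.5, 207.5]
tcp_rot: [-3.141, -0.001, 1.387]
contact_force: [0.0, -0.1, -6.9]
grip_width: 35.9
turn [-0.06 -0.02  0.35] shift cm [-0.02 -0.06 -0.25]
[604.5 -46.5 207.5] [-1.7997e+02 -6.0000e-02  7.9450e+01] 49.1
```

View pics/a2.png

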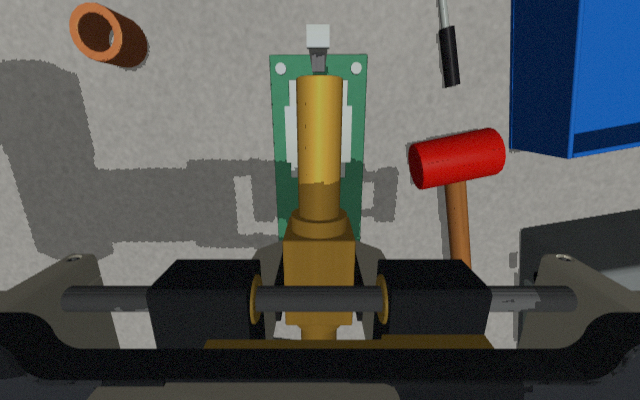

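View pics/a2c.png

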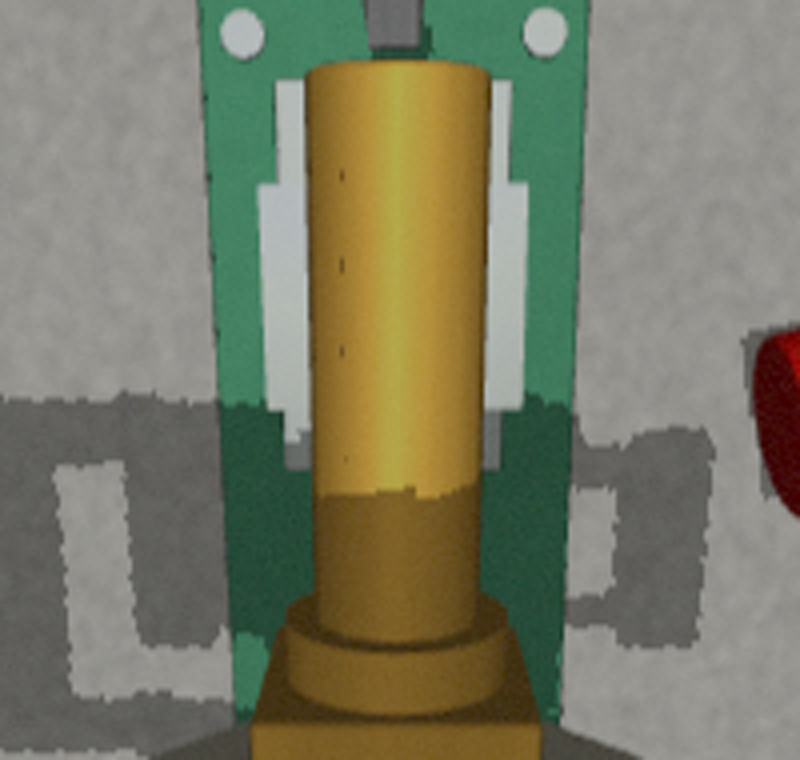

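```bash
python3 - <<'E'
from h import *
import pickle
c,o=pickle.load(open("a2.pkl","rb"))
y=o["tcp_rot"][2]; ax=np.array([np.cos(y),np.sin(y)]); ay=np.array([ax[1],-ax[0]]); p=o["tool_pos"][:2]
q=lambda x,y:(220+(x+.5)/4-.5,60+(y+.5)/4-.5)
for n,a,z in (("vb far",(393,184),149),("vb near",(395.5,410),149),("vb W",(258,184),149),("vb W2",(528,184),149),("shaft end",(398,60),231),("shaft end b",(398,60),220.5),("hub far top edge",(397,727),238.5),("shaft mid low",(397,480),220.5),("stack far",(393,80),115),("hub lower L?",(397,727),202)):
    d=ray(c,*q(*a),z)[:2]-p; print(n,"along",(d@ax).round(1),"lat",(d@ay).round(1))
E
```

```text
vb far along 88.6 lat -0.1
vb near along 48.5 lat 0.3
vb W along 88.6 lat -24.0
vb W2 along 88.5 lat 23.8
shaft end along 99.3 lat 0.6
shaft end b along 100.5 lat 0.6
hub far top edge along 25.0 lat 0.5
shaft mid low along 51.2 lat 0.5
stack far along 108.9 lat -0.2
hub lower L? along 8.1 lat 0.5
```

```bash
python3 lev.py 79.8 603.9 -47.6 145; python3 -m inch '[-0.06,-0.1,-1.5,0,0,0.3,-1, -0.06,-0.1,-3.5,0,0,0.3,-1, -0.06,-0.1,-5,0,0,0.3,-1, -0.06,-0.1,-6,0,0,0.3,-1, -0.06,-0.1,-6,0,0,0.3,-1]'; python3 lev.py 79.8 603.9 -47.6 140
```

```text
turn [-0.06 -0.01  0.35] shift cm [-0.08 -0.11 -6.25]
time: 49.65
tool_pos: [603.2, -47.3, 146.3]
tcp_rot: [-3.138, -0.001, 1.392]
contact_force: [-0.2, 0.6, -5.8]
grip_width: 36.2
turn [-0.09 -0.17  0.06] shift cm [ 0.07 -0.03 -0.63]
```

```bash
python3 -m inch '[0.05,-0.03,-0.2,-0.1,-0.2,0,-1, 0.05,-0.03,-0.4,-0.1,-0.2,0,-1, 0.05,-0.03,-0.55,-0.1,-0.2,0,-1, 0.05,-0.03,-0.65,-0.1,-0.2,0,-1, 0.05,-0.03,-0.65,-0.1,-0.2,0,-1]'; python3 look.py a3 220 60 420 250
```

```text
time: 50.15
tool_pos: [603.7, -47.6, 139.8]
tcp_rot: [3.141, 0.0, 1.392]
contact_force: [0.5, 0.2, -6.5]
grip_width: 35.7
[603.7 -47.6 139.8] [179.96   0.    79.75] 50.15
```

View pics/a3.png

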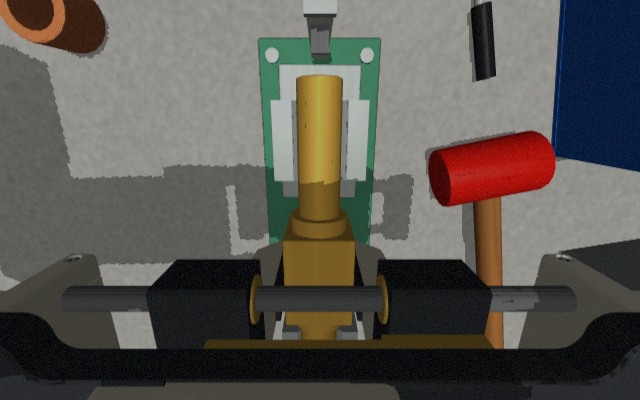

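Nicely centred. I'll lower in small steps until the weight transfers.

```bash
python3 -m inch '[0,0,-0.05,0,0,0,-1, 0,0,-0.1,0,0,0,-1, 0,0,-0.15,0,0,0,-1, 0,0,-0.15,0,0,0,-1, 0,0,-0.15,0,0,0,-1]'
```

```text
time: 50.7
tool_pos: [604.2, -47.8, 138.8]
tcp_rot: [3.139, 0.0, 1.392]
contact_force: [1.2, -0.0, -3.3]
grip_width: 35.7
```

```bash
python3 -m inch '[0,0,-0.03,0,0,0,-1, 0,0,-0.06,0,0,0,-1, 0,0,-0.06,0,0,0,-1, 0,0,-0.06,0,0,0,-1, 0,0,-0.06,0,0,0,-1]'; python3 lev.py 79.8 604 -47.6 138
```

```text
time: 51.2
tool_pos: [604.3, -47.8, 138.7]
tcp_rot: [3.139, 0.0, 1.392]
contact_force: [-1.3, 0.6, 1.3]
grip_width: 35.8
turn [0.04 0.15 0.04] shift cm [-0.03  0.02 -0.07]
```

```bash
python3 -m inch '[0,0,0,0,0,0,0, 0,0,0,0,0,0,0, 0,0,0,0,0,0,0.2, 0,0,0,0,0,0,0.2, 0,0,0.5,0,0,0,0.2]'; python3 -m inch '[0,0,2,0,0,0,0.2, 0,0,5,0,0,0,0.4, 0,0,9,0,0,0,1, 0,0,11,0,0,0,1, 0,0,11,0,0,0,1]'; python3 look.py a4 220 60 420 250; python3 - <<'E'
from h import *
im=bot.capture("scene")[:,:,::-1]; cv2.imwrite("pics/sc12.png",cv2.resize(im[150:270,220:360],(700,600),interpolation=cv2.INTER_CUBIC))
E
```

```text
time: 51.7
tool_pos: [603.9, -47.7, 143.1]
tcp_rot: [3.14, 0.0, 1.392]
contact_force: [-0.1, 0.7, -0.2]
grip_width: 54.6
time: 52.2
tool_pos: [605.4, -47.9, 257.2]
tcp_rot: [3.133, 0.0, 1.392]
contact_force: [0.4, 0.1, 0.5]
grip_width: 82.5
[605.4 -47.9 257.2] [1.795e+02 2.000e-02 7.976e+01] 52.2
```

View pics/a4.png

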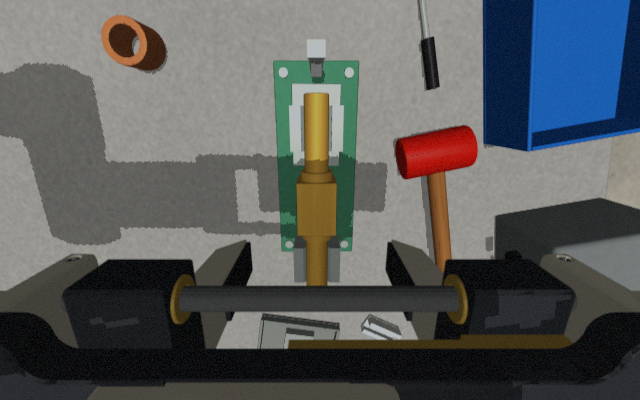

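View pics/sc12.png

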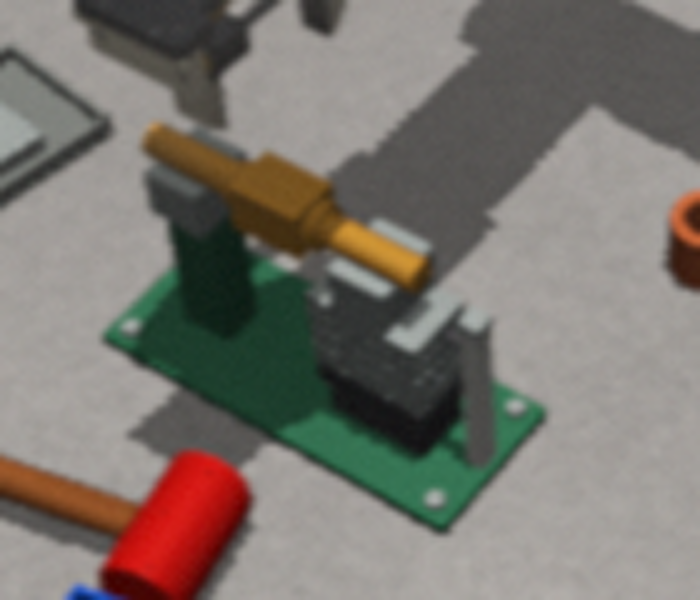

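```bash
python3 -m inch '[-1,0,1,0,0,0,1, -4,-3,2,0,0,0,1, -8,-7,2,0,0,0,1, -12,-11,2,0,0,0,1, -16,-15,2,0,0,0,1]'; python3 -m inch '[-2,-4,0,0,0,0,1, -4,-8,0,0,0,0,1, -5,-12,0,0,0,0,1, -5,-15,0,0,0,0,1, -5,-15,0,0,0,0,1]'; python3 - <<'E'
from h import *
im=bot.capture("top")[:,:,::-1].copy(); cv2.imwrite("pics/top13.png",im); cv2.imwrite("pics/top13c.png",cv2.resize(im[145:220,300:410],(770,525),interpolation=cv2.INTER_CUBIC))
s=bot.capture("scene")[:,:,::-1]; cv2.imwrite("pics/sc13.png",s); print(bot.get_obs()["tool_pos"],bot.get_obs()["time"])
E
```

```text
time: 52.8
tool_pos: [455.2, -184.1, 272.2]
tcp_rot: [-3.141, -0.0, 1.393]
contact_force: [0.6, -0.6, 0.2]
grip_width: 91.7
time: 53.3
tool_pos: [403.6, -336.9, 271.1]
tcp_rot: [-3.139, -0.001, 1.389]
contact_force: [0.7, 0.7, -0.4]
grip_width: 91.9
[ 404.35783139 -333.68847178  271.36723425] 53.4
```

View pics/top13.png

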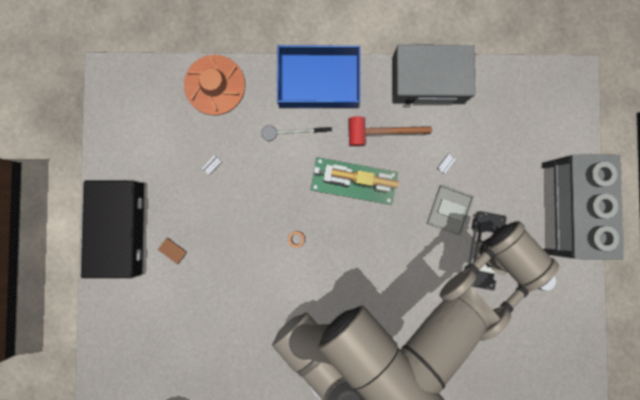

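View pics/top13c.png

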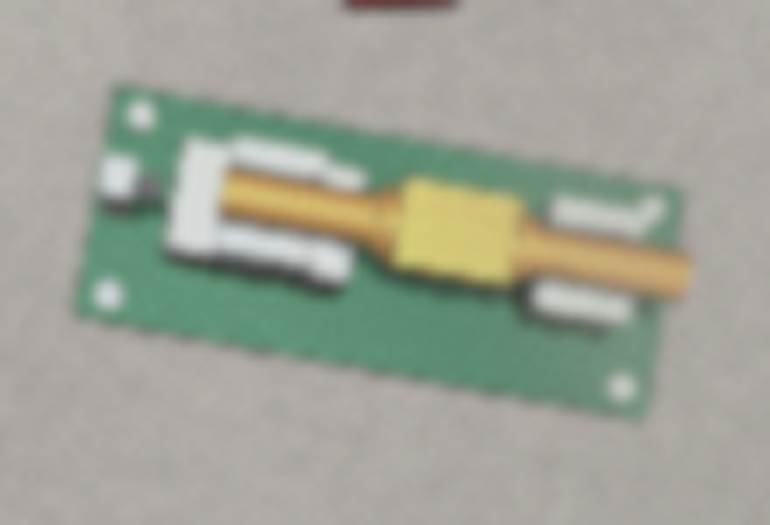

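View pics/sc13.png

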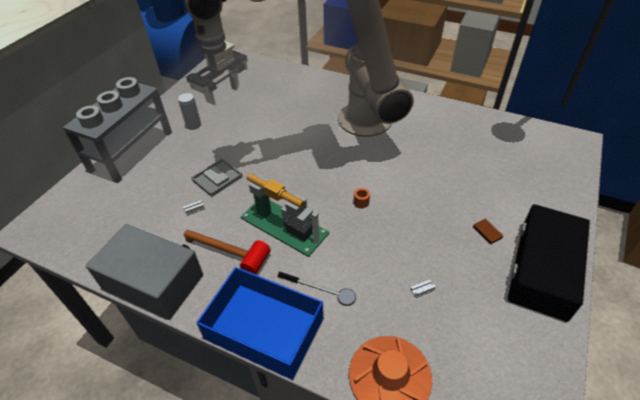

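The top crop suggests the hub may sit nearer the V-rest (hub ≈458 vs. midpoint ≈430), so I'll measure it properly.

```bash
python3 - <<'E'
from h import *
import pickle
ct=bot.calibration("top")
ped=np.array([616.6,21.8]); a=np.radians(-10.2); ax=np.array([np.cos(a),np.sin(a)]); ay=np.array([-ax[1],ax[0]]); O=ped-70*ay
q=lambda x,y:(300+(x+.5)/7-.5,145+(y+.5)/7-.5)
for n,p,z in (("hub c",(458,231),168.6),("hub L",(397,225),168.6),("hub R",(520,238),168.6),("shaft +end",(224,193),160),("shaft -end",(690,275),160),("vrest - end low",(632,311),149),("vrest + end low",(531,294),149),("vb + end up",(232,150),149),("vb inner end up",(328,163),149),("plate far",(177,195),115),("plate in low",(350,276),115),("foot L",(95,203),10),("post",(119,181),138)):
    d=ray(ct,*q(*p),z)[:2]-O; print(n,"x",(d@ax).round(1),"y",(d@ay).round(1))
c,o=pickle.load(open("a4.pkl","rb"))
im=cv2.imread("pics/a4.png"); cv2.imwrite("pics/a4d.png",cv2.resize(im[80:290,260:380],None,fx=4,fy=4,interpolation=cv2.INTER_CUBIC)[:,:][:600*2:1][:840]); cv2.imwrite("pics/a4d.png",cv2.resize(im[80:230,260:380],None,fx=4,fy=4,interpolation=cv2.INTER_CUBIC))
cv2.imwrite("pics/a4e.png",cv2.resize(im[160:300,260:380],None,fx=4,fy=4,interpolation=cv2.INTER_CUBIC))
E
```

```text
hub c x -1.0 y -9.9
hub L x -3.1 y 15.7
hub R x 0.8 y -35.9
shaft +end x -2.1 y 89.0
shaft -end x -0.8 y -109.7
vrest - end low x -19.1 y -89.9
vrest + end low x -19.7 y -46.6
vb + end up x 17.6 y 88.7
vb inner end up x 19.5 y 47.8
plate far x -2.1 y 108.1
plate in low x -23.1 y 28.2
foot L x -2.2 y 144.3
post x -2.9 y 133.6
```

View pics/a4d.png

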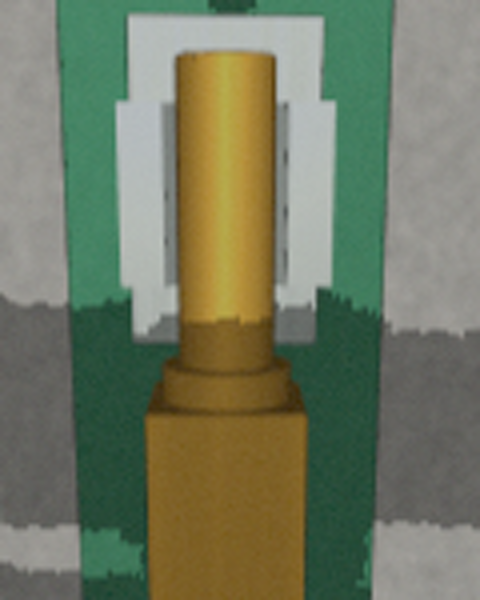

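View pics/a4e.png

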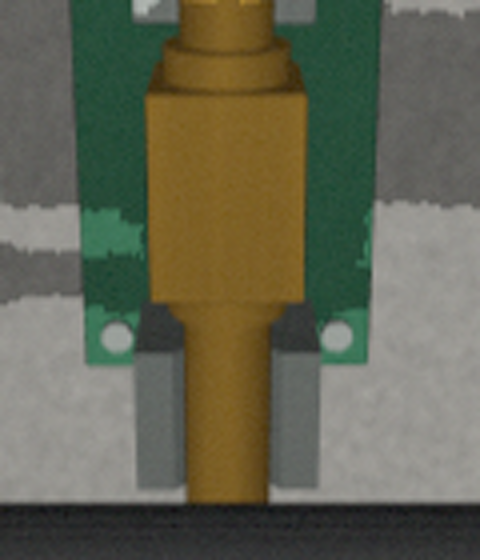

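```bash
python3 - <<'E'
from h import *
import pickle
c,o=pickle.load(open("a4.pkl","rb"))
ped=np.array([616.6,21.8]); a=np.radians(-10.2); ax=np.array([np.cos(a),np.sin(a)]); ay=np.array([-ax[1],ax[0]]); O=ped-70*ay
D=lambda x,y:(260+(x+.5)/4-.5,80+(y+.5)/4-.5); E=lambda x,y:(260+(x+.5)/4-.5,160+(y+.5)/4-.5)
for n,p,z in (("hub far",D(227,413),168.6),("hub near",E(227,302),168.6),("vb far",D(226,101),149),("vb in",D(226,288),149),("vrest +",E(227,352),149),("vrest -",E(227,488),149),("shaft end",D(226,52),161),("plate far",D(226,16),115),("plate near",D(226,343),115)):
    d=ray(c,*p,z)[:2]-O; print(n,"x",(d@ax).round(1),"y",(d@ay).round(1))
E
```

```text
hub far x 0.6 y 24.6
hub near x 0.5 y -25.0
vb far x 0.7 y 89.4
vb in x 0.5 y 49.1
vrest + x 0.4 y -47.5
vrest - x 0.3 y -87.1
shaft end x 0.7 y 98.7
plate far x 0.8 y 109.5
plate near x 0.5 y 30.5
```

At 52.2 s the hub was centred (y = −0.2 mm). At 53.4 s it was at −10 mm, so the arbor was knocked after placing. I'll look again.

```bash
cat > hubtop.py <<'E'
from h import *
im=bot.capture("top")[:,:,::-1].copy(); c=bot.calibration("top"); h=cv2.cvtColor(cv2.resize(im[145:220,300:410],None,fx=7,fy=7,interpolation=cv2.INTER_CUBIC),cv2.COLOR_BGR2HSV).astype(int)
ped=np.array([616.6,21.8]); a=np.radians(-10.2); ax=np.array([np.cos(a),np.sin(a)]); ay=np.array([-ax[1],ax[0]]); O=ped-70*ay
for n,m,z in (("hub",(h[...,1]>90)&(h[...,0]>=25)&(h[...,0]<32),168.6),("arbor",(h[...,1]>90)&(h[...,0]>=12)&(h[...,0]<32),155)):
    k,l,s,ce=cv2.connectedComponentsWithStats(m.astype(np.uint8)); i=1+np.argmax(s[1:,4]); ys,xs=np.where(l==i)
    W=np.array([ray(c,300+(x+.5)/7-.5,145+(y+.5)/7-.5,z)[:2]-O for x,y in zip(xs[::3],ys[::3])]); yy=W@ay; xx=W@ax; r=cv2.minAreaRect(np.stack([xx,yy],1).astype(np.float32))
    print(n,"rect c",np.round(r[0],1),"size",np.round(r[1],1),round(r[2],1))
print(bot.get_obs()["time"]); import time; cv2.imwrite(f"pics/ht{int(bot.get_obs()['time']*100)}.png",cv2.resize(im[145:220,300:410],(770,525),interpolation=cv2.INTER_CUBIC))
E
python3 hubtop.py; ls pics | grep ht
```

```text
hub rect c [-2.5 -7.6] size [37.3 51.7] 0.2
arbor rect c [-1.4 -9.8] size [195.6  37.6] 89.0
53.45
ht5345.png
```

```bash
python3 -m inch '[2.7,3.8,0,0,0,0,1, 5.4,7.6,0,0,0,0,1, 8.1,11.4,0,0,0,0,1, 10.8,15.2,0,0,0,0,1, 13.5,19,0,0,0,0,1]'; python3 lev.py 79.8 602.5 -57 257; python3 -m inch '[2.7,3.8,0,0,0,0.2,1, 5.4,7.6,-0.5,0,0,0.2,1, 6.2,8.7,-1.4,0,0,0.2,1, 6.2,8.7,-1.4,0,0,0.2,1, 6.2,8.7,-1.4,0,0,0.2,1]'; python3 lev.py 79.8 602.5 -57 257; python3 look.py a5 260 100 380 280
```

```text
time: 53.95
tool_pos: [540.0, -139.6, 271.8]
tcp_rot: [-3.139, -0.002, 1.395]
contact_force: [0.2, -0.3, -1.2]
grip_width: 91.9
turn [-0.15 -0.12 -0.1 ] shift cm [ 6.25  8.26 -1.48]
time: 54.45
tool_pos: [601.1, -52.5, 257.6]
tcp_rot: [-3.138, -0.002, 1.399]
contact_force: [0.4, -0.1, 0.8]
grip_width: 91.8
turn [-0.13 -0.21 -0.36] shift cm [ 0.14 -0.45 -0.06]
[601.1 -52.5 257.6] [-1.7978e+02 -9.0000e-02  8.0160e+01] 54.45
```

View pics/a5.png

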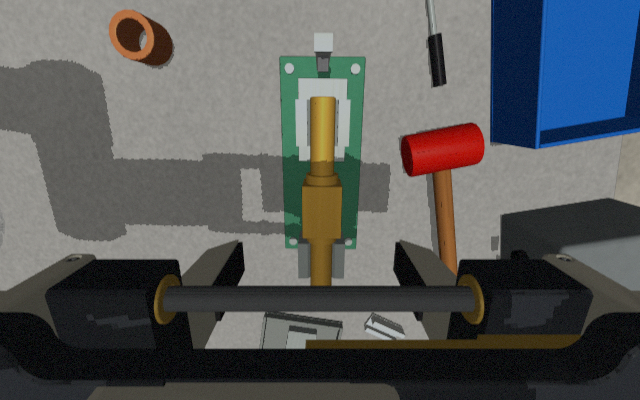

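View pics/a5c.png

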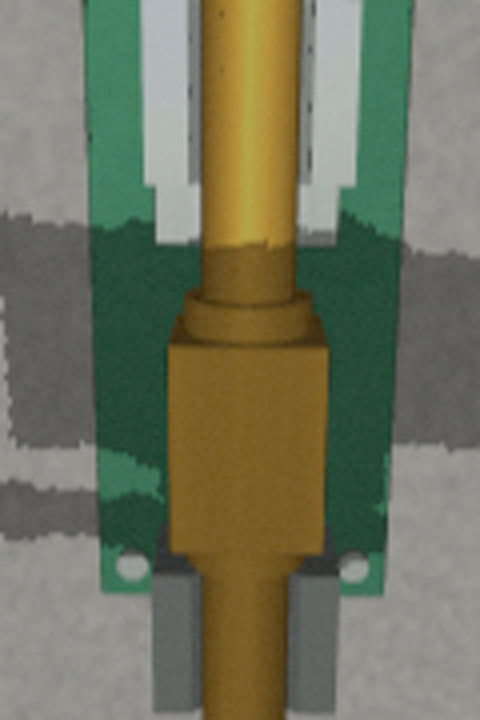

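```bash
python3 - <<'E'
from h import *
import pickle
c,o=pickle.load(open("a5.pkl","rb"))
ped=np.array([616.6,21.8]); a=np.radians(-10.2); ax=np.array([np.cos(a),np.sin(a)]); ay=np.array([-ax[1],ax[0]]); O=ped-70*ay
D=lambda x,y:(260+(x+.5)/4-.5,100+(y+.5)/4-.5)
for n,p,z in (("hub far",D(249,347),168.6),("hub near",D(247,553),168.6),("vb in",D(249,186),149),("vb far",(322,99.5),149),("vrest +",D(246,575),149),("vrest -",D(244,711),149),("plate near",D(247,243),115)):
    d=ray(c,*p,z)[:2]-O; print(n,"x",(d@ax).round(1),"y",(d@ay).round(1))
print(O, (O-10*ay), bot.get_obs()["tool_pos"])
E
python3 fit.py a5 260 100 168.6 36 50 '[[168,347],[329,347],[323,553],[170,553]]'
```

```text
hub far x 0.7 y 16.3
hub near x 0.7 y -33.0
vb in x 0.6 y 49.0
vb far x 0.3 y 88.8
vrest + x 0.7 y -47.9
vrest - x 0.6 y -87.1
plate near x 0.5 y 30.7
[604.20406818 -47.09369256] [602.43322077 -56.93564864] [601.17532775 -53.3004784  258.09638592]
centre [603.3 -55.5] axis yaw 79.94 res [-0.43 -0.43  0.31 -0.25  0.27  0.49 -0.15  0.3 ]
shift cm [ 0.22 -0.3 ] turn -0.23
```

```bash
python3 -m inch '[0.2,-0.2,-2,-0.1,-0.2,-0.3,1, 0.2,-0.2,-5,-0.1,-0.2,-0.3,1, 0.2,-0.2,-8,-0.1,-0.2,-0.3,1, 0.2,-0.2,-8.3,-0.1,-0.2,-0.3,1, 0.2,-0.2,-8.3,-0.1,-0.2,-0.3,1]'; python3 lev.py 79.8 603.3 -55.5 139
```

```text
time: 55.0
tool_pos: [602.8, -56.5, 175.7]
tcp_rot: [3.141, -0.0, 1.391]
contact_force: [-0.0, -0.2, -0.1]
grip_width: 91.8
turn [-0.02  0.02  0.11] shift cm [ 0.05  0.1  -3.67]
```

```bash
python3 -m inch '[0.05,0.1,-1.5,0,0,0.1,0.4, 0.05,0.1,-3,0,0,0.1,0.4, 0.05,0.1,-3.6,0,0,0.1,0.4, 0.05,0.1,-3.6,0,0,0.1,0.4, 0.05,0.1,-3.6,0,0,0.1,0]'; python3 lev.py 79.8 603.3 -55.5 139
```

```text
time: 55.5
tool_pos: [603.9, -55.9, 141.1]
tcp_rot: [3.139, -0.0, 1.392]
contact_force: [0.0, -0.2, 0.2]
grip_width: 60.3
turn [0.01 0.15 0.03] shift cm [-0.06  0.04 -0.21]
```

```bash
python3 -m inch '[-0.1,0.04,-0.15,0,0.1,0,0, -0.1,0.04,-0.15,0,0.1,0,0, -0.1,0.04,-0.15,0,0.1,0,-0.3, -0.1,0.04,-0.15,0,0.1,0,-1, -0.1,0.04,-0.15,0,0.1,0,-1]'; python3 -m inch '[0,0,0,0,0,0,-1, 0,0,0,0,0,0,-1, 0,0,0,0,0,0,-1, 0,0,0,0,0,0,-1, 0,0,0,0,0,0,-1]'
```

```text
time: 56.0
tool_pos: [602.9, -55.5, 139.9]
tcp_rot: [3.141, 0.0, 1.392]
contact_force: [-0.5, 0.4, 1.6]
grip_width: 35.8
time: 56.5
tool_pos: [602.9, -55.5, 139.9]
tcp_rot: [3.141, 0.0, 1.392]
contact_force: [-1.0, 0.8, 1.7]
grip_width: 35.8
```

Gripped with little force. Lift 15 mm, shift +9 mm along the stand's y, and check.

```bash
python3 -m inch '[0,0,0.8,0,0,0,-1, 0,0,1.8,0,0,0,-1, 0.1,0.5,1.8,0,0,0,-1, 0.16,0.9,1.8,0,0,0,-1, 0.16,0.9,1.8,0,0,0,-1]'; python3 lev.py 79.8 604.3 -46.7 158; python3 look.py a6 220 60 420 250
```

```text
time: 57.0
tool_pos: [604.3, -45.5, 157.5]
tcp_rot: [-3.141, -0.0, 1.393]
contact_force: [-0.4, -0.5, -6.8]
grip_width: 35.7
turn [-0.02 -0.   -0.02] shift cm [ 0.   -0.12  0.05]
[604.3 -45.5 157.5] [-1.7999e+02 -2.0000e-02  7.9820e+01] 57.0
```

View pics/a6c.png

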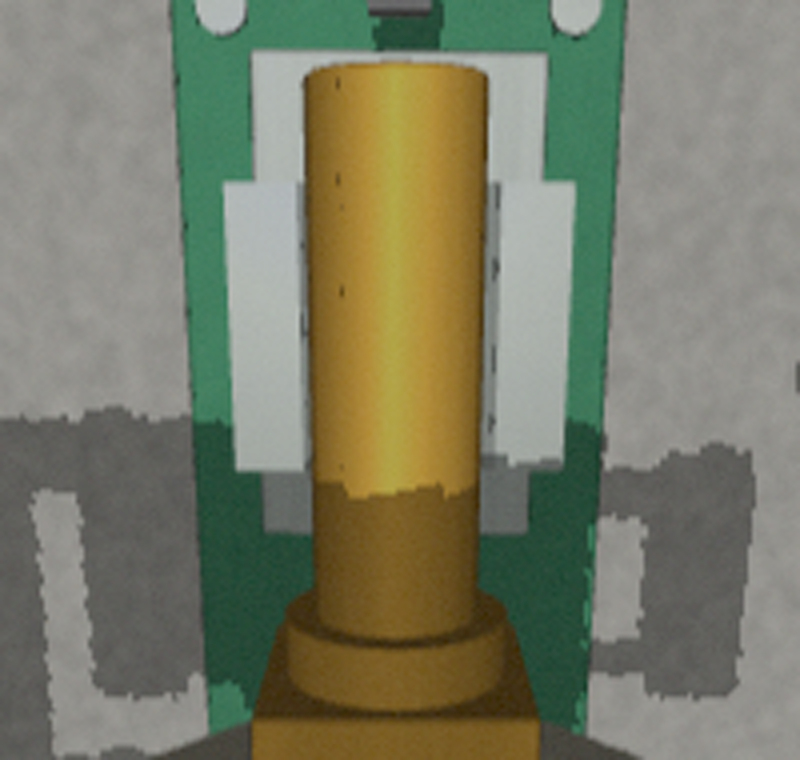

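```bash
python3 - <<'E'
from h import *
import pickle
c,o=pickle.load(open("a6.pkl","rb"))
y=o["tcp_rot"][2]; ax=np.array([np.cos(y),np.sin(y)]); ay=np.array([ax[1],-ax[0]]); p=o["tool_pos"][:2]
q=lambda x,y:(220+(x+.5)/4-.5,60+(y+.5)/4-.5)
for n,a,z in (("vb far",(399,183),149),("vb near",(399,471),149),("shaft end",(396,62),180),("hub far top edge",(396,718),187.5)):
    d=ray(c,*q(*a),z)[:2]-p; print(n,"along",(d@ax).round(1),"lat",(d@ay).round(1))
E
python3 lev.py 79.8 604.3 -46.7 158
```

```text
vb far along 87.6 lat 0.8
vb near along 47.7 lat 0.8
shaft end along 99.2 lat 0.4
hub far top edge along 25.8 lat 0.4
turn [-0.   -0.01 -0.02] shift cm [ 0.01 -0.08  0.06]
```

```bash
python3 -m inch '[0.01,-0.1,-0.3,0,0,0,-1, 0.01,-0.1,-0.8,0,0,0,-1, 0.01,-0.1,-1.3,0,0,0,-1, 0.01,-0.1,-1.6,0,0,0,-1, 0.01,-0.1,-1.6,0,0,0,-1]';python3 lev.py 79.8 604.2 -47 139
```

```text
time: 57.55
tool_pos: [604.2, -46.9, 140.8]
tcp_rot: [-3.141, -0.0, 1.393]
contact_force: [-0.4, 0.1, -7.4]
grip_width: 36.0
turn [-0.01 -0.06 -0.  ] shift cm [ 0.   -0.01 -0.18]
```

```bash
python3 -m inch '[0,0,-0.04,0,0,0,-1, 0,0,-0.08,0,0,0,-1, 0,0,-0.12,0,0,0,-1, 0,0,-0.15,0,0,0,-1, 0,0,-0.15,0,0,0,-1]'
```

```text
time: 58.05
tool_pos: [604.4, -47.0, 139.9]
tcp_rot: [3.141, 0.0, 1.393]
contact_force: [-1.3, 0.2, -2.5]
grip_width: 35.9
```

```bash
python3 -m inch '[0,0,-0.03,0,0,0,-1, 0,0,-0.06,0,0,0,-1, 0,0,-0.06,0,0,0,-1, 0,0,-0.06,0,0,0,-1, 0,0,-0.06,0,0,0,-1]'; python3 -m inch '[0,0,0,0,0,0,0, 0,0,0,0,0,0,0, 0,0,0,0,0,0,0.2, 0,0,0,0,0,0,0.2, 0,0,0.5,0,0,0,0.2]'; python3 -m inch '[0,0,2,0,0,0,0.2, 0,0,5,0,0,0,0.4, 0,0,9,0,0,0,1, 0,0,11,0,0,0,1, 0,0,11,0,0,0,1]'; python3 look.py a7 260 80 380 300
```

```text
time: 58.55
tool_pos: [604.4, -47.0, 139.9]
tcp_rot: [3.141, 0.0, 1.393]
contact_force: [-4.3, 0.2, 4.6]
grip_width: 35.7
time: 59.05
tool_pos: [604.1, -46.9, 144.3]
tcp_rot: [-3.141, 0.0, 1.393]
contact_force: [-0.2, 0.7, 0.3]
grip_width: 54.9
time: 59.55
tool_pos: [605.6, -47.2, 258.4]
tcp_rot: [3.135, 0.0, 1.393]
contact_force: [0.0, 0.5, 0.0]
grip_width: 82.3
[605.6 -47.2 258.4] [1.7961e+02 1.0000e-02 7.9810e+01] 59.55
```

```bash
python3 -m inch '[-1,0,1,0,0,0,1, -4,-3,2,0,0,0,1, -8,-7,2,0,0,0,1, -12,-11,2,0,0,0,1, -16,-15,2,0,0,0,1]'; python3 -m inch '[-2,-4,0,0,0,0,1, -4,-8,0,0,0,0,1, -5,-12,0,0,0,0,1, -5,-15,0,0,0,0,1, -5,-15,0,0,0,0,1]'; python3 hubtop.py
```

```text
time: 60.1
tool_pos: [456.1, -183.5, 275.1]
tcp_rot: [3.141, -0.0, 1.394]
contact_force: [-1.1, -1.1, -0.4]
grip_width: 91.5
time: 60.6
tool_pos: [404.5, -336.2, 273.8]
tcp_rot: [-3.14, -0.001, 1.39]
contact_force: [0.7, 0.3, -0.7]
grip_width: 91.8
hub rect c [-2.3 -0.1] size [38.  51.6] 1.1
arbor rect c [-1.2 -1.6] size [196.  38.] 89.6
60.65
```

```bash
python3 - <<'E'
import glob,cv2
f=sorted(glob.glob('pics/ht*.png'))[-1]; print(f); cv2.imwrite('pics/final_top.png',cv2.imread(f))
E
```

```text
pics/ht6065.png
```

View pics/final_top.png

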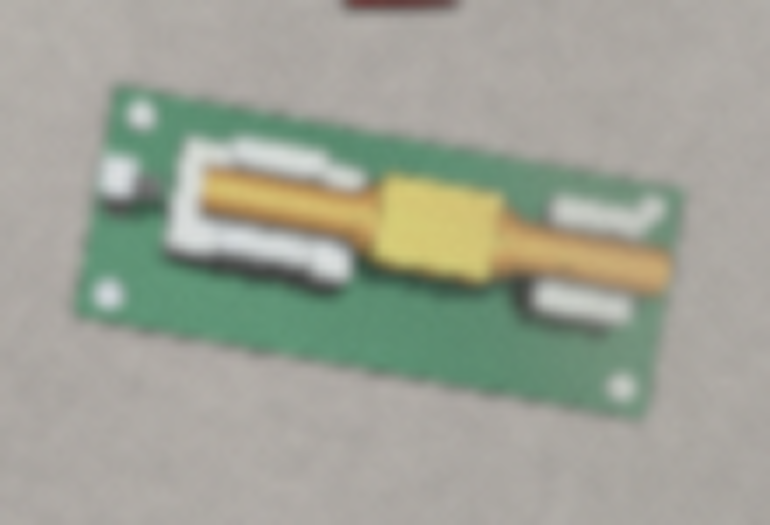

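View pics/a7.png

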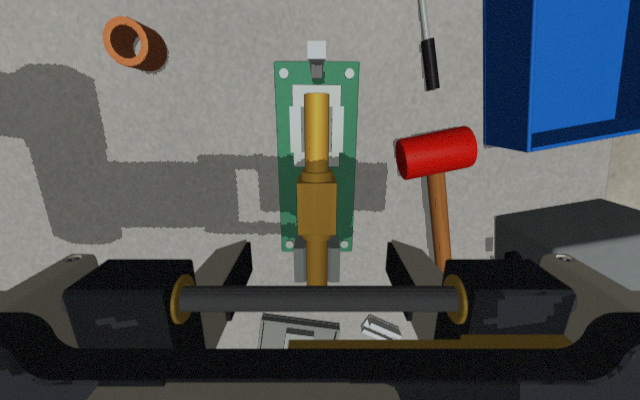

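Hub is centred (within about 1.5 mm), and the V's and stack are unchanged. I'll wait a second, check once more, then hand in.

```bash
python3 -m inch '[0,0,0,0,0,0,1, 0,0,0,0,0,0,1, 0,0,0,0,0,0,1, 0,0,0,0,0,0,1, 0,0,0,0,0,0,1]' >/dev/null; python3 -m inch '[0,0,0,0,0,0,1, 0,0,0,0,0,0,1, 0,0,0,0,0,0,1, 0,0,0,0,0,0,1, 0,0,0,0,0,0,1]'; python3 hubtop.py; python3 - <<'E'
from h import *
s=bot.capture("scene")[:,:,::-1]; cv2.imwrite("pics/sc14.png",cv2.resize(s[150:270,180:360],(800,533),interpolation=cv2.INTER_CUBIC))
E
```

```text
time: 61.65
tool_pos: [405.1, -333.8, 273.9]
tcp_rot: [-3.14, -0.002, 1.392]
contact_force: [-0.6, 1.1, 0.4]
grip_width: 91.6
hub rect c [-2.5  0.5] size [37.8 53.5] 0.1
arbor rect c [-1.4 -1.7] size [196.1  38.1] 89.3
61.7
```

View pics/sc14.png

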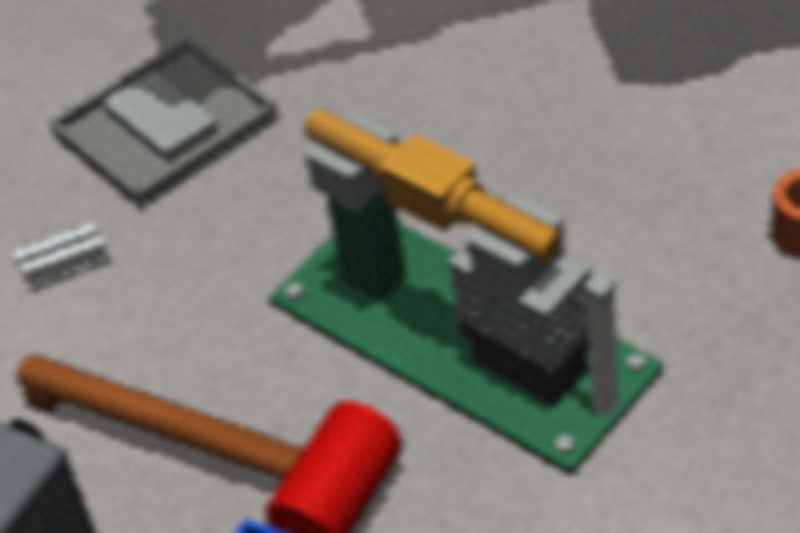

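The arbor is seated in both V's, the stack is square, and the leftover plate is flat in the tray. Handing in.

```bash
python3 -c "from plant import bot; print(bot.close_job())"
```

```text
the job is handed in; nothing more can be done
None
```

The job is handed in, with everything in place at about 62 s of the 210 s allowed.

- **Stack:** the block on the pedestal is the 20 mm one, so I stacked four bright plates on it, which brings the top level with the gauge mark. The first plate came down about 5 mm to the side, so I lifted it before letting go and set it down again, centred.
- **V-block:** it is centred on the stack within about 1 mm, with its groove in line with the V-rest.
- **Leftover plate:** the fifth plate lies flat in the grey tray.
- **Arbor:** after I had placed it, it was found shifted about 9 mm along its axis, with the arm well clear. I gripped it again and re-centred it.
- **Last checks:** the arbor sits in both V's. Two readings of the hub from the top camera put it 0.5 mm and 1.7 mm from the midpoint, a spread that matches the calibration. I judged it level by eye from the pictures and from seating both ends, not by measuring.
- **Bystanders:** I didn't touch or move any of them.

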